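# Snap the power board back into the induction hob

### The job

The portable induction hob is open for repair: lift its green circuit board by the heat sink, set it over the four white snap posts in the hob's tray with the white plug sockets towards the control panel, let go of the heat sink, and press the bare board down beside each corner post in turn until all four have clicked through and the board stays fully down on every post. Feel for each click, never press the board with more than about 20 N, do not push it home by the heat sink, and leave the screwdriver, the dish of screws and the mug where they are.

Things in the scene. Friction and masses are not known exactly. Their poses are not given: they have to be found in the camera images.
- board: Green circuit board, loose, 0.2 to 0.3 kg, 150 (its x) x 110 (its y) x 4 mm, lying level, parts upward. Origin: middle of its underside; z up. White plug sockets at its front end (-x), yellow capacitor and blue cans at the back. Tall parts (to 22 mm) only within 25 mm of its long middle line; the strips along both long edges carry flat chips only and may be pressed. A 10 mm hole near each corner.
- plate: The bare green board itself, without the parts on it: 150 x 110 x 4 mm; same origin and axes as board. Over 20 N of pressing on it would crack it.
- heatsink: Finned aluminium heat sink in the middle of the board, soldered to its power parts. Origin: middle of its underside, 4 mm above the board's underside; axes as the board's. The part to lift by, across its 30 mm width (board y); 54 mm long (x), 28 mm tall, over 25 mm free on both sides. Not to be held or pushed while a corner goes home: its joints would crack.
- tray: Light grey open tray of the hob, fixed, 265 (its x) x 330 mm (its y), rim 36 mm high; black control panel with a knob (50 mm high) along its front edge (-x). Origin at worktop height, 135 mm behind the front edge, midway across; z up. Posts in its left half, middle of the four at x 12, y 60 mm; black fan, 30 mm high, in the right half. Rim, panel and fan stay 25 mm or more off the board.
- post_a (a point): Front left white nylon snap post: the point on its axis, 27 mm above the worktop, where the board's underside is held once clicked; axes as the tray's. Above it an arrow head of two springy barbed legs: tip 5.6 mm wide, 12 mm up; widest 14 mm, 5 mm up; hooked beneath. Round its foot a springy skirt, 20 mm wide, free rim 2.4 mm up.
- post_b (a point): Front right white nylon snap post: the point on its axis, 27 mm above the worktop, where the board's underside is held once clicked; axes as the tray's. A board let go over all four posts rests on the barbs, underside about 8 mm above these points, and centres itself if within about 2 mm.
- post_c (a point): Back left white nylon snap post: the point on its axis, 27 mm above the worktop, where the board's underside is held once clicked; axes as the tray's. Pressed beside it, the barbs yield (4 to 8 N), the force drops, then the skirt resists more and more until, at 10 to 15 N, the barbs spring out over the board: clicked. 0.6 mm below is a hard stop.
- post_d (a point): Back right white nylon snap post: the point on its axis, 27 mm above the worktop, where the board's underside is held once clicked; axes as the tray's. A corner let go too soon springs back by 2 mm or more; a clicked one stays. While one goes down the others may tip up 5 mm, the heat sink to 75 mm above the worktop. Two at once take far more force.
- hole_a (a point): Centre of the board's front left hole (x -64, y +44 mm on the board), at its underside; axes as the board's. Belongs on post_a. Press spot: 24 mm from the hole along the board's x towards its middle, clear of the post's head.
- hole_b (a point): Centre of the board's front right hole (x -64, y -44 mm on the board), at its underside; axes as the board's. Belongs on post_b. Press spot: 24 mm along the board's x towards its middle. The top of the board is 4 mm above this point.
- hole_c (a point): Centre of the board's back left hole (x +64, y +44 mm on the board), at its underside; axes as the board's. Belongs on post_c. Press spot: 24 mm along the board's x towards its middle. Keep the push under 20 N.
- hole_d (a point): Centre of the board's back right hole (x +64, y -44 mm on the board), at its underside; axes as the board's. Belongs on post_d. Press spot: 24 mm along the board's x towards its middle. Home when this point meets post_d (within 1 mm in height).
- screwdriver: Orange-handled screwdriver, 190 mm, lying on the worktop near the robot; bystander. Origin at its middle, underside.
- screw_dish: Small white dish of screws, 82 mm wide, 22 mm high, behind the board; bystander. Origin: middle of its underside.
- mug: Striped mug, 88 mm wide, 92 mm high, behind the board; bystander. Origin: middle of its underside.

How it is judged:
On the way:
1. the board lies on the four snap posts, every hole over its own post (z of hole_a in the frame of post_a below 0.0105 m and horizontal distance between hole_a and post_a below 0.0035 m and z of hole_b in the frame of post_b below 0.0105 m and horizontal distance between hole_b and post_b below 0.0035 m and z of hole_c in the frame of post_c below 0.0105 m and horizontal distance between hole_c and post_c below 0.0035 m and z of hole_d in the frame of post_d below 0.0105 m and horizontal distance between hole_d and post_d below 0.0035 m), for 0.2 s.
At the end, for the whole second after the job is handed in: Each hole is on its own post (within 2.5 mm sideways), the board's underside there less than 1.5 mm above the post's point, where only clicked barbs keep it; the board is let go and at rest; screwdriver, dish and mug are within 30 mm of where they started (z of hole_a in the frame of post_a below 0.0015 m and horizontal distance between hole_a and post_a below 0.0025 m and z of hole_b in the frame of post_b below 0.0015 m and horizontal distance between hole_b and post_b below 0.0025 m and z of hole_c in the frame of post_c below 0.0015 m and horizontal distance between hole_c and post_c below 0.0025 m and z of hole_d in the frame of post_d below 0.0015 m and horizontal distance between hole_d and post_d below 0.0025 m and linear speed of board below 0.02 m/s and distance of each of screwdriver, screw_dish, mug from where it was at the start of the episode below 0.03 m); the robot touches nothing.
It fails at once if the bare board is pressed with more than 20 N (contact force between the fingers and plate above 20 N).
It fails at once if the fingers hold or push the heat sink while a corner is pushed down over its barbs (contact force between the fingers and heatsink above 3 N and ((horizontal distance between hole_a and post_a below 0.005 m and z of hole_a in the frame of post_a below 0.0045 m) or (horizontal distance between hole_b and post_b below 0.005 m and z of hole_b in the frame of post_b below 0.0045 m) or (horizontal distance between hole_c and post_c below 0.005 m and z of hole_c in the frame of post_c below 0.0045 m) or (horizontal distance between hole_d and post_d below 0.005 m and z of hole_d in the frame of post_d below 0.0045 m))).
It fails at once if the board is tipped or turned over (angle between board's own z axis and vertical above 0.6 rad).
It fails at once if the screwdriver, the screw dish or the mug is disturbed (distance of any of screwdriver, screw_dish, mug from where it was at the start of the episode above 0.03 m).
It also fails if it takes over 69 s, if anything falls off the work surface, if the arm or the gripper's body presses on something with over 40 N, if the wrist force passes 120 N, or if a joint passes its speed limit or range.

### The arm

A 6-joint arm with a two-finger parallel gripper is mounted at the origin on the work surface; the furniture and walls round the work are solid. World frame = base frame: x ahead of the robot, y to its left, z up, the work surface at z = 0. Lengths are in m, angles in rad, forces in N, time in s.
With the tool pointing down it reaches from about 0.25 to 0.725 m from the base axis. Payload 4 kg.
Tool frame: the origin (TCP) lies between the finger pads; the fingertips stand 8 mm ahead of it and the grasp point (between the pads) lies 11 mm behind it (bot.tip_reach is the distance from the TCP to the fingertips, in m); z points along the fingers, y is the line along which they close (so a half turn about z gives the same grasp; the last joint's range is limited). The gripper opens to 85 mm and grips with 20 to 120 N. Pads are 22 mm wide; open, the fingers measure 114 mm over their backs; the gripper's body (76 mm by 85 mm) begins 54 mm behind the grasp point. The pads swing forward as they close: fully open they stand 13 mm farther back than shut.
Start: joints at [-1.319, 0.241, 0.005, 1.335, 0, 1.571], TCP at [0.125, -0.484, 0.239] pointing down, gripper open.
Joint ranges: [-2.72, 2.72], [-1.05, 1.87], [-1.09, 1.28], [-1.99, 2.15], [-1.42, 1.44], [-3.14, 3.14]. Speed limits (rad/s): [2.79, 2.79, 3.14, 3.14, 3.14, 3.14].

### API

Orientations are given as a unit quaternion [x, y, z, w].
In Python, from workcell import bot gives the robot as it stands.
- The arm moves only by the tool move_arm, never from a script. Its argument "deltas" is a list of rows, each a list of 7 numbers: the opening, from 0 (shut) to 1 (fully open), then the shift along the tool's x, y, z in mm, then the turn, a rotation vector about the tool's x, y, z in degrees. In form: [[gripper, tx, ty, tz, ax, ay, az], ...]. A call has 1 to 10 rows; each row shifts and turns the commanded pose from where the row before left it, along the tool's axes as they then stand; what a row does not reach is not made up. A row lasts 1/12 s, in which the tool goes at most 41.7 mm and 7.16 degrees, less where a joint would pass 70% of its speed; a pose out of reach is approached as far as the arm can. A call is refused whole if a number of a shift passes 41.7 or a number of a turn 7.16, either way. A call with a gripper value outside its range is refused whole. The fingers move at their own pace and stop on an object; the grip force is fixed at half the most. Time passes only in rows, so rows that do not move let the fingers close. It gives the time, the measured TCP pose, the force, the opening and the grip force at its end, in the units of the state.
- bot.get_obs(): the state, without advancing time (a new reading comes with each control period).
- bot.camera(name): name is "side" or "top" or "wrist"; returns the picture (400x640x3 uint8, blue, green, red); there is no depth.
- bot.calibration(name): a dict with "K" (3x3 intrinsics, pixels), "position" and "orientation" of the camera in the world. Camera axes: x right, y down, z forward; pixel columns grow to the right and rows downward; lengths in m; the calibration is good to about 2 mm. A picture is of the moment at which its call begins: read the wrist's pose just before it. calibration takes no time and is no camera call; for the wrist camera it gives the pose at the moment of the call.
- bot.job_done(): hands the job in; it is judged then, once.
Trained networks look in the newest picture that a camera, given by its name, has taken for a name from the list of things; names that differ only in an ending like _2 or _b are one class to them, and where a whole thing is asked for, a point or a joint stands for the part that bears it (a point fixed in the world has none). Each returns a list of dicts, best first, with "conf" (0 to 1); they miss things now and then, are a little off and sometimes report something else, mostly with a low value. They report only what shows in the picture. A call takes as long as a camera call.
- bot.outline_of(query, camera): "pixels" (400x640 bool, what is visible of it) and "rect" ([left, top, width, height] in pixels, round what is visible of it).
The state is a dict: "clock": time; "joint_pos": joint angles; "joint_vel": joint speeds; "tau": joint torques, N m; "eef_pos": TCP position; "tool_rot": TCP orientation; "ft_force": force on the tool from outside, world axes, zero at the start; "ft_torque": the same for the moment, N m; "grip_width": finger opening in m; "grasp_force": force on a finger pad.
Only numpy, scipy, OpenCV 4.12 (cv2) and the standard library are available. Lean on these libraries where they do the work, as an engineer would, in place of code of your own. Each camera call takes 0.05 s, during which the arm holds its last target. There are 200 camera calls.

## Working session

There is one attempt and no reset: what is moved stays moved. The work goes in short steps, Python scripts to look and compute and a tool call to move; the robot and the scene stay as the last step left them, time stands still between calls to the robot, and variables do not carry over. Pictures are saved under pics/ and viewed, at most 10 in all, crops included, and the job is handed in when it is done.

Besides the shell and the picture viewer there is one more tool, called after "Emit:" in YAML: its name, and indented under it one key for each argument. move_arm: Moves the arm, as the interface text tells. Its arguments: {"type":"object","properties":{"deltas":{"type":"array","items":{"type":"array","items":{"type":"number"}}}},"required":["deltas"]}

```bash
mkdir -p pics; cat > h.py <<'E'
import numpy as np, cv2
from scipy.spatial.transform import Rotation as R
from workcell import bot
def cal(n):
    c=bot.calibration(n); return np.array(c["K"]),np.array(c["position"]),R.from_quat(c["orientation"]).as_matrix()
def ray(n,px,z,c=None):
    K,p,M=c or cal(n); px=np.atleast_2d(px).astype(float)
    d=(M@np.linalg.inv(K)@np.c_[px,np.ones(len(px))].T).T
    return p+d*((z-p[2])/d[:,2])[:,None]
def proj(n,P,c=None):
    K,p,M=c or cal(n); q=(K@M.T@(np.atleast_2d(P)-p).T).T; return q[:,:2]/q[:,2:]
E
python3 - <<'E'
from h import *
a=bot.camera("top"); b=bot.camera("side")
cv2.imwrite("pics/top.png",a); cv2.imwrite("pics/side.png",b)
for n in("top","side"):
    print(n,[np.round(x,3).tolist() for x in cal(n)])
    for q in("board","plate","heatsink","tray","post_a","hole_a","screwdriver","screw_dish","mug"):
        try:
            for r in bot.outline_of(q,n)[:4]:
                m=r["pixels"]; ys,xs=np.nonzero(m); print(q,round(r["conf"],2),r["rect"],xs.mean().round(1),ys.mean().round(1),m.sum())
        except Exception as e: print(q,e)
o=bot.get_obs();print(o["clock"],o["eef_pos"],o["tool_rot"],o["ft_force"],o["grip_width"])
E
```

```text
top [[[395.048, 0.0, 318.381], [0.0, 395.048, 194.045], [0.0, 0.0, 1.0]], [0.452, 0.118, 0.905], [[0.019, -0.998, 0.066], [-1.0, -0.021, -0.019], [0.02, -0.066, -0.998]]]
board 0.77 [222.3, 156.1, 69.0, 74.2] 256.5 193.5 3072
plate 0.9 [221.7, 156.2, 68.9, 77.1] 256.7 193.7 2259
heatsink 0.81 [246.3, 182.7, 20.3, 23.0] 255.7 192.7 376
tray 0.57 [359.9, 126.4, 154.2, 128.8] 436.8 187.8 17871
tray 0.29 [222.7, 152.4, 73.1, 79.2] 256.4 193.1 3206
post_a 0.96 [360.0, 125.8, 155.5, 122.2] 436.5 187.9 17800
hole_a 0.76 [221.7, 153.3, 72.2, 78.9] 256.3 193.4 3244
screwdriver 0.68 [229.8, 231.8, 28.5, 79.9] 248.4 260.1 578
screwdriver 0.23 [222.9, 155.5, 69.6, 77.3] 256.3 193.6 3068
screw_dish 0.77 [274.6, 88.4, 33.2, 34.9] 291.0 106.6 955
screw_dish 0.7 [221.2, 155.4, 70.9, 75.0] 256.7 192.9 3057
screw_dish 0.21 [242.9, 183.3, 24.1, 20.7] 255.3 192.4 369
mug 0.59 [198.6, 73.4, 50.2, 49.7] 223.7 98.9 1714
mug 0.52 [360.9, 127.2, 152.4, 121.6] 436.5 187.9 17735
side [[[404.907, 0.0, 317.528], [0.0, 404.907, 196.024], [0.0, 0.0, 1.0]], [0.395, -0.715, 0.715], [[0.991, -0.076, 0.109], [-0.133, 
[... 248 characters left out ...]
] 345.9 304.5 17220
tray 0.68 [278.9, 228.7, 151.0, 148.9] 345.9 304.5 17303
post_a 0.84 [281.6, 234.7, 145.6, 141.5] 345.9 304.5 17109
post_a 0.69 [283.5, 173.0, 56.0, 35.2] 312.0 188.8 1178
hole_a 0.74 [282.3, 175.0, 58.6, 29.3] 312.3 189.1 1276
screwdriver 0.65 [231.4, 180.0, 51.2, 12.9] 262.6 186.9 295
screwdriver 0.64 [284.1, 172.3, 56.8, 33.4] 311.5 189.0 1157
screw_dish 0.81 [373.4, 183.6, 24.1, 22.3] 383.6 194.5 400
screw_dish 0.3 [281.0, 235.7, 148.7, 140.4] 345.8 304.6 16996
mug 0.75 [355.0, 137.9, 37.1, 41.4] 373.3 158.1 954
1.0 [ 0.12457294 -0.48424333  0.23932241] [9.92084759e-01 1.25570024e-01 1.21356456e-05 2.38781868e-05] [0.02118836 0.57119742 0.39927265] 0.08576629050376691
```

View pics/top.png

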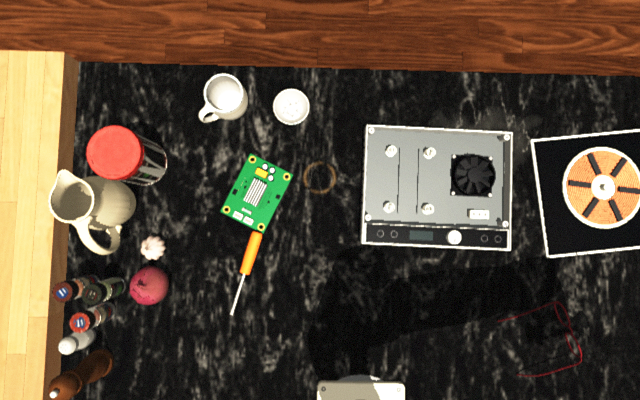

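View pics/side.png

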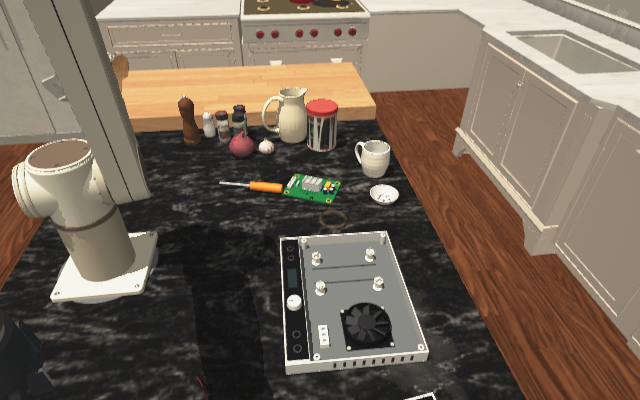

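The top view shows the board at (256,193), its sockets towards the lower end (240,217). The tray is at (437,188) with its panel at the bottom. The posts are near (391,150), (429,152), (389,208) and (428,209). The side view shows the same layout.

```bash
python3 - <<'E'
from h import *
a=bot.camera("top")
m=bot.outline_of("plate","top")[0]["pixels"]|bot.outline_of("board","top")[0]["pixels"]
hs=bot.outline_of("heatsink","top")[0]["pixels"]
t=[r for r in bot.outline_of("tray","top") if r["pixels"].sum()>10000][0]["pixels"]
def mar(mask,z):
    ys,xs=np.nonzero(mask); P=ray("top",np.c_[xs,ys],z)[:,:2]
    (c,s,an)=cv2.minAreaRect((P*1000).astype(np.float32)); return np.round(c,1),np.round(s,1),round(an,1)
hsv=cv2.cvtColor(a,cv2.COLOR_BGR2HSV); g=cv2.inRange(hsv,(40,90,50),(85,255,255))>0
g[:, :200]=0; g[:,310:]=0; g[:140]=0; g[240:]=0
print("board net",mar(m,0.004),"green",mar(g,0.004)); print("hs",mar(hs,0.032)); print("tray",mar(t,0.036))
pp=[(391,150),(429,152),(389,208),(428,209)]
print(np.round(ray("top",pp,0.035)*1000,1))
cv2.imwrite("pics/c.png",np.hstack([cv2.resize(a[120:250,360:470],None,fx=4,fy=4,interpolation=2),cv2.resize(a[145:240,215:300],(340,520),interpolation=2)]))
for n,q in(("d","screwdriver"),("dish","screw_dish"),("mug","mug")):
    r=bot.outline_of(q,"top")[0]["pixels"];print(n,mar(r,0.01))
E
```

```text
board net (array([510.7, 241.9]), array([114.7, 151.2]), 63.8) green (array([511.8, 242.8]), array([113.7, 153.5]), 64.5)
hs (array([509.6, 240.4]), array([35.7, 53.2]), 64.6)
tray (array([ 530. , -161.7]), array([338.4, 269.3]), 88.5)
[[ 611.3  -58.2   35. ]
 [ 608.7 -143.5   35. ]
 [ 481.8  -54.7   35. ]
 [ 481.3 -141.4   35. ]]
d (array([333.4, 261.6]), array([ 24.5, 183.8]), 74.7)
dish (array([710.6, 168.2]), array([79.5, 82.7]), 1.4)
mug (array([727.9, 324.4]), array([112. , 109.4]), 1.8)
```

View pics/c.png

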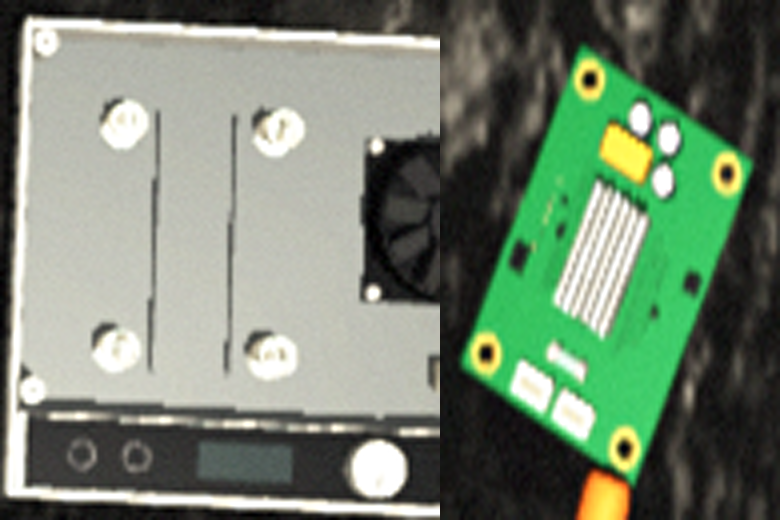

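The crops show the post heads and the gold-ringed holes clearly. The sockets are at the board's lower-left end, so the board yaw is about -25.5°. Next I'll plan a wrist look over the posts.

```bash
cat >> h.py <<'E'
def st():
    o=bot.get_obs(); M=R.from_quat(o["tool_rot"]).as_matrix(); p=np.array(o["eef_pos"])*1000
    yaw=np.degrees(np.arctan2(M[1,0],M[0,0]))
    print("t",round(o["clock"],2),"tcp",p.round(1),"yaw",yaw.round(2),"tilt",np.degrees(M[:2,2]).round(2),"F",np.round(o["ft_force"],2),"grip",round(o["grip_width"]*1000,1),round(o["grasp_force"],1))
    return p,yaw,M
def plan(xyz,yaw=None):
    p,y0,M=st(); yaw=y0 if yaw is None else yaw; a=np.radians(yaw)
    T=np.array([[np.cos(a),np.sin(a),0],[np.sin(a),-np.cos(a),0],[0,0,-1]])
    d=np.array(xyz)-p
    print("turn az",round(-(yaw-y0),2),"| shift before turn",(M.T@d).round(1),"| after turn",(T.T@d).round(1),"len",np.linalg.norm(d).round(1))
E
python3 - <<'E'
from h import *
p,y,M=st(); K,c,W=cal("wrist"); print(K.round(1),(M.T@(c*1000-p)).round(1),(M.T@W).round(3))
plan((460,-100,300),-1.5)
E
```

```text
t 1.4 tcp [ 124.6 -484.2  239.3] yaw 14.43 tilt [-0. -0.] F [-0.21 -0.74  0.19] grip 85.3 0.0
[[323.3   0.  320.8]
 [  0.  323.3 200.2]
 [  0.    0.    1. ]] [  84.3   -0.7 -136.2] [[ 0.    -0.946 -0.324]
 [ 1.     0.     0.001]
 [-0.001 -0.324  0.946]]
t 1.4 tcp [ 124.6 -484.2  239.3] yaw 14.43 tilt [-0. -0.] F [-0.21 -0.74  0.19] grip 85.3 0.0
turn az 15.93 | shift before turn [ 420.6 -288.5  -60.7] | after turn [ 325.3 -392.9  -60.7] len 513.6
```

Emit:
move_arm:
  deltas:
    - [1, 0, 0, 0, 0, 0, 5.3]
    - [1, 0, 0, 0, 0, 0, 5.3]
    - [1, 0, 0, 0, 0, 0, 5.3]
    - [1, 25, -30, 0, 0, 0, 0]
    - [1, 25, -30, 0, 0, 0, 0]
    - [1, 25, -30, 0, 0, 0, 0]
    - [1, 25, -30, 0, 0, 0, 0]
    - [1, 25, -30, 0, 0, 0, 0]
    - [1, 25, -30, 0, 0, 0, 0]
    - [1, 25, -30, 0, 0, 0, 0]

```text
clock: 2.23
eef_pos: [0.3058, -0.2773, 0.2396]
tool_rot: [1.0, -0.013, 0.0, 0.0]
ft_force: [1.4, -1.0, -0.2]
grip_width: 0.0851
grasp_force: 0.0
```

Emit:
move_arm:
  deltas:
    - [1, 25, -30, 0, 0, 0, 0]
    - [1, 25, -30, 0, 0, 0, 0]
    - [1, 25, -30, 0, 0, 0, 0]
    - [1, 25, -30, 0, 0, 0, 0]
    - [1, 25, -30, 0, 0, 0, 0]
    - [1, 25, -30, 0, 0, 0, 0]
    - [1, 0, 0, 0, 0, 0, 0]
    - [1, 0, 0, 0, 0, 0, 0]
    - [1, 0, 0, 0, 0, 0, 0]

```text
clock: 2.98
eef_pos: [0.4591, -0.1026, 0.2391]
tool_rot: [1.0, -0.012, -0.001, 0.0]
ft_force: [-0.7, -0.2, -0.6]
grip_width: 0.0855
grasp_force: 0.0
```

```bash
python3 - <<'E'
from h import *
st(); c=cal("wrist"); a=bot.camera("wrist"); cv2.imwrite("pics/w1.png",a)
np.savez("w1.npz",a=a,K=c[0],p=c[1],M=c[2])
print(proj("wrist",np.array([[.611,-.058,.035],[.609,-.1435,.035],[.482,-.055,.035],[.481,-.141,.035]]),c).round(0))
plan((505,240,239),-25.5)
E
```

```text
t 2.98 tcp [ 459.1 -102.6  239.1] yaw -1.43 tilt [-0.06 -0.01] F [-0.74 -0.17 -0.63] grip 85.5 0.0
[[269.  14.]
 [361.  14.]
 [276. 152.]
 [357. 151.]]
t 3.03 tcp [ 458.8 -103.2  239.2] yaw -1.52 tilt [-0.05 -0.01] F [ 0.1  -0.42  0.1 ] grip 85.4 0.0
turn az 23.98 | shift before turn [ 3.710e+01 -3.443e+02  1.000e-01] | after turn [-1.061e+02 -3.297e+02  2.000e-01] len 346.3
```

View pics/w1.png

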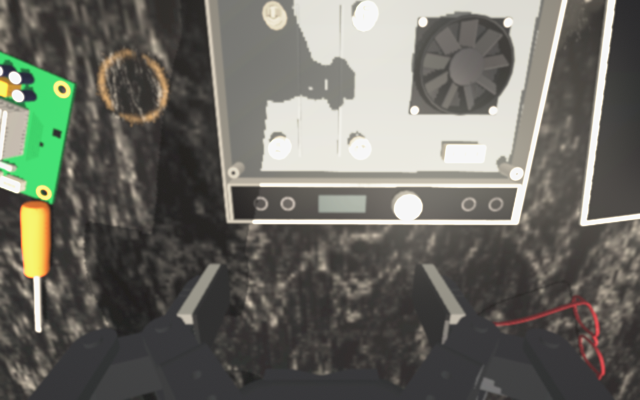

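The posts show at (275,13), (366,14), (279,146) and (360,146), close to the prediction. I'll go closer for precision.

Emit:
move_arm:
  deltas:
    - [1, 15, 0, 23, 0, 0, 0]
    - [1, 15, 0, 23, 0, 0, 0]
    - [1, 16, -2, 24, 0, 0, 0]
    - [1, 0, 0, 0, 0, 0, 0]
    - [1, 0, 0, 0, 0, 0, 0]
    - [1, 0, 0, 0, 0, 0, 0]
    - [1, 0, 0, 0, 0, 0, 0]

```text
clock: 3.62
eef_pos: [0.5054, -0.1028, 0.171]
tool_rot: [1.0, -0.014, 0.001, 0.0]
ft_force: [0.4, -0.3, -0.4]
grip_width: 0.0852
grasp_force: 0.0
```

```bash
python3 - <<'E'
from h import *
st(); c=cal("wrist"); a=bot.camera("wrist"); cv2.imwrite("pics/w2.png",a)
np.savez("w2.npz",a=a,K=c[0],p=c[1],M=c[2])
P=np.array([[.611,-.058,.035],[.609,-.1435,.035],[.482,-.055,.035],[.481,-.141,.035]])
q=proj("wrist",P,c); print(q.round(0))
t=[cv2.resize(a[max(0,int(v)-25):max(0,int(v)-25)+50,int(u)-25:int(u)+25],(300,300),interpolation=1) for u,v in q]
cv2.imwrite("pics/w2c.png",np.vstack([np.hstack(t[:2]),np.hstack(t[2:])]))
plan((505,240,239),-25.5)
E
```

```text
t 3.62 tcp [ 505.4 -102.8  171. ] yaw -1.56 tilt [ 0.12 -0.03] F [ 0.38 -0.33 -0.45] grip 85.2 0.0
[[260.  63.]
 [370.  62.]
 [269. 217.]
 [364. 216.]]
t 3.67 tcp [ 505.6 -102.6  171.1] yaw -1.54 tilt [ 0.15 -0.03] F [0.4  0.34 0.05] grip 85.5 0.0
turn az 23.96 | shift before turn [  -9.7 -342.5  -68.1] | after turn [-148.1 -309.   -67.9] len 349.3
```

View pics/w2c.png

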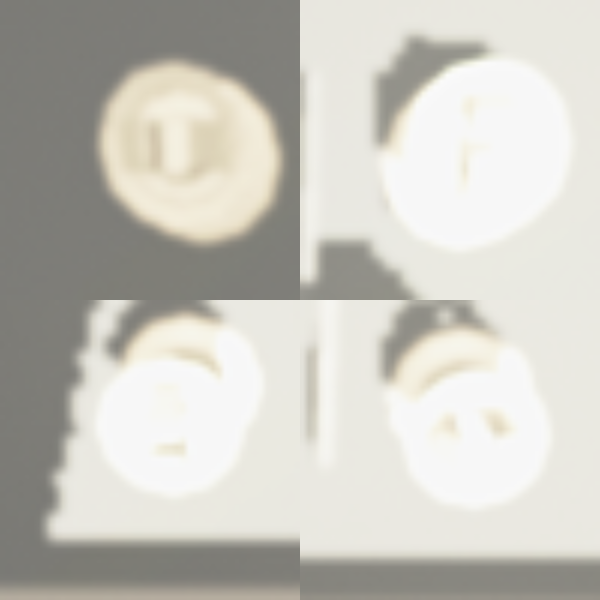

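```bash
cat > fit.py <<'E'
from h import *
from scipy.optimize import least_squares
d=np.load("w2.npz"); c=(d["K"],d["p"],d["M"])
P=np.array([[.611,-.058,.035],[.609,-.1435,.035],[.482,-.055,.035],[.481,-.141,.035]])
q=proj("wrist",P,c)
t=np.array([(181,141),(191,138),(171,124),(175,133)])/6
px=np.array([[int(u)-25,max(0,int(v)-25)] for u,v in q])+t-.5+1/12
X=ray("wrist",px,.0294,c)*1000; print(px.round(1).tolist(),X.round(1).tolist())
N=np.array([(64,44),(64,-44),(-64,44),(-64,-44)])
def f(s):
    a=s[2]; Rm=np.array([[np.cos(a),-np.sin(a)],[np.sin(a),np.cos(a)]]); return ((N@Rm.T+s[:2])-X[:,:2]).ravel()
r=least_squares(f,[545,-100,0]); print("posts mid",r.x[:2].round(1),"yaw",np.degrees(r.x[2]).round(2),"res",r.fun.round(1))
E
python3 fit.py
```

```text
[[264.8, 60.1], [376.4, 59.6], [272.1, 212.2], [367.8, 211.8]] [[613.2, -60.7, 29.4], [611.2, -149.1, 29.4], [484.5, -56.9, 29.4], [482.5, -144.8, 29.4]]
posts mid [ 547.8 -102.9] yaw -1.65 res [-0.1  0.  -0.6  0.4  0.7 -0.2  0.1 -0.2]
```

```bash
python3 - <<'E'
from h import *
plan((471,261,171),-25.5)
E
```

```text
t 3.67 tcp [ 505.6 -102.6  171.1] yaw -1.54 tilt [ 0.15 -0.03] F [0.4  0.34 0.05] grip 85.5 0.0
turn az 23.96 | shift before turn [-4.440e+01 -3.626e+02 -2.000e-01] | after turn [-1.878e+02 -3.133e+02  1.000e-01] len 365.3
```

Shift in the old axes first, then turn.

Emit:
move_arm:
  deltas:
    - [1, -4.4, -36.3, 0, 0, 0, 0]
    - [1, -4.4, -36.3, 0, 0, 0, 0]
    - [1, -4.4, -36.3, 0, 0, 0, 0]
    - [1, -4.4, -36.3, 0, 0, 0, 0]
    - [1, -4.4, -36.3, 0, 0, 0, 0]
    - [1, -4.4, -36.3, 0, 0, 0, 0]
    - [1, -4.4, -36.3, 0, 0, 0, 0]
    - [1, -4.4, -36.3, 0, 0, 0, 0]
    - [1, -4.4, -36.3, 0, 0, 0, 0]
    - [1, -4.4, -36.3, 0, 0, 0, 6]

```text
clock: 4.5
eef_pos: [0.4606, 0.0907, 0.185]
tool_rot: [0.996, 0.053, -0.008, -0.069]
ft_force: [0.4, 0.2, -0.3]
grip_width: 0.0853
grasp_force: 0.0
```

Emit:
move_arm:
  deltas:
    - [1, 0, 0, 0, 0, 0, 6]
    - [1, 0, 0, 0, 0, 0, 6]
    - [1, 0, 0, 0, 0, 0, 6]
    - [1, 0, 0, 0, 0, 0, 0]
    - [1, 0, 0, 0, 0, 0, 0]
    - [1, 0, 0, 0, 0, 0, 0]
    - [1, 0, 0, 0, 0, 0, 0]

```text
clock: 5.08
eef_pos: [0.4579, 0.0088, 0.184]
tool_rot: [0.993, -0.054, -0.025, -0.097]
ft_force: [-0.2, 0.3, -0.0]
grip_width: 0.0851
grasp_force: 0.0
```

```bash
cat > brd.py <<'E'
from h import *
def board(a,c,ztop):
    hsv=cv2.cvtColor(a,cv2.COLOR_BGR2HSV); g=cv2.inRange(hsv,(40,90,40),(85,255,255))
    n,l,s,_=cv2.connectedComponentsWithStats(cv2.morphologyEx(g,cv2.MORPH_CLOSE,np.ones((5,5)))); k=1+s[1:,4].argmax()
    ys,xs=np.nonzero(l==k); P=ray("wrist",np.c_[xs,ys],ztop,c)[:,:2]*1000
    m,s,an=cv2.minAreaRect(P.astype(np.float32))
    if s[0]<s[1]: an-=90
    return np.array(m),s,an
E
python3 - <<'E'
from brd import *
st(); c=cal("wrist"); a=bot.camera("wrist"); cv2.imwrite("pics/w3.png",a)
np.savez("w3.npz",a=a,K=c[0],p=c[1],M=c[2])
m,s,an=board(a,c,.004); print(m.round(1),np.round(s,1),round(an,2))
e=np.array([[np.cos(np.radians(an)),-np.sin(np.radians(an))],[np.sin(np.radians(an)),np.cos(np.radians(an))]])
print(proj("wrist",[np.r_[(m+e@np.array(v))/1000,.004] for v in((64,44),(64,-44),(-64,44),(-64,-44))],c).round(1).tolist())
h=bot.outline_of("heatsink","wrist")
for r in h[:2]: print(r["conf"],r["rect"])
E
```

```text
t 5.08 tcp [457.9   8.8 184. ] yaw -5.92 tilt [-2.26 11.24] F [-0.24  0.27 -0.04] grip 85.1 0.0
[510.9 244.2] [114.7 154.4] -25.49
[[102.4, 58.0], [181.7, 88.8], [98.5, 170.6], [166.4, 198.2]]
0.77 [104.4, 103.8, 46.9, 65.1]
```

View pics/w3.png

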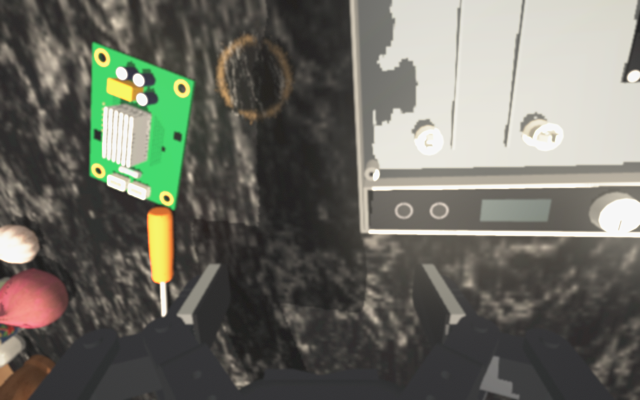

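The picture shows the board at the left, (140,125), with the sockets at its lower end. The tool fell short and is tilted about 11°, so I'll check the joints.

```bash
python3 - <<'E'
from h import *
o=bot.get_obs(); print(np.round(o["joint_pos"],3),np.round(o["joint_vel"],3))
E
```

```text
[-0.104  0.236 -0.167  1.23   0.192  3.141] [ 0.001  0.007 -0.002  0.001 -0.001  0.002]
```

```bash
cat >> h.py <<'E'
def untilt():
    p,y,M=st(); a=np.radians(y); T=np.array([[np.cos(a),np.sin(a),0],[np.sin(a),-np.cos(a),0],[0,0,-1]])
    print("untilt rotvec deg",np.degrees(R.from_matrix(M.T@T).as_rotvec()).round(2))
E
python3 - <<'E'
from h import *
untilt(); plan((549,225,171),-5.92)
E
```

```text
t 5.18 tcp [457.9   9.1 183.7] yaw -5.89 tilt [-2.3  11.24] F [-0.76  0.42 -0.09] grip 85.7 0.0
untilt rotvec deg [-11.01   3.5   -0.34]
t 5.18 tcp [457.9   9.1 183.7] yaw -5.89 tilt [-2.3  11.24] F [-0.76  0.42 -0.09] grip 85.7 0.0
turn az 0.03 | shift before turn [  69.2 -218.4   51.1] | after turn [  68.4 -224.2   12.7] len 234.7
```

Emit:
move_arm:
  deltas:
    - [1, 0, 0, 0, 0, 0, -7]
    - [1, 0, 0, 0, 0, 0, -7]
    - [1, 0, 0, 0, 0, 0, -7]
    - [1, 0, 0, 0, 0, 0, -7]
    - [1, 0, 0, 0, 0, 0, -7]
    - [1, 0, 0, 0, 0, 0, -7]
    - [1, 0, 0, 0, 0, 0, -7]
    - [1, 0, 0, 0, 0, 0, -7]
    - [1, 0, 0, 0, 0, 0, -7]
    - [1, 0, 0, 0, 0, 0, 0]

```text
clock: 6.02
eef_pos: [0.4578, 0.0091, 0.1834]
tool_rot: [0.875, 0.474, 0.029, -0.096]
ft_force: [-0.7, -0.4, -0.2]
grip_width: 0.0853
grasp_force: 0.0
```

```bash
python3 - <<'E'
from h import *
untilt()
E
```

```text
t 6.02 tcp [457.8   9.1 183.4] yaw 56.29 tilt [-2.34 11.24] F [-0.73 -0.36 -0.22] grip 85.3 0.0
untilt rotvec deg [-8.2  -8.15  0.59]
```

Emit:
move_arm:
  deltas:
    - [1, 0, 0, 0, -4.1, -4.1, 0.3]
    - [1, 0, 0, 0, -4.1, -4.1, 0.3]
    - [1, 0, 0, 0, 0, 0, -7]
    - [1, 0, 0, 0, 0, 0, -7]
    - [1, 0, 0, 0, 0, 0, -7]
    - [1, 0, 0, 0, 0, 0, -7]
    - [1, 0, 0, 0, 0, 0, -7]
    - [1, 0, 0, 0, 0, 0, -7]
    - [1, 0, 0, 0, 0, 0, -7]
    - [1, 0, 0, 0, 0, 0, -7]

```text
clock: 6.85
eef_pos: [0.4578, 0.0089, 0.1834]
tool_rot: [0.557, 0.83, -0.001, -0.0]
ft_force: [-0.2, -0.1, 0.6]
grip_width: 0.0857
grasp_force: 0.0
```

Emit:
move_arm:
  deltas:
    - [1, 0, 0, 0, 0, 0, -7]
    - [1, 0, 0, 0, 0, 0, -7]
    - [1, 0, 0, 0, 0, 0, -7]
    - [1, 0, 0, 0, 0, 0, -7]
    - [1, 0, 0, 0, 0, 0, -7]
    - [1, 0, 0, 0, 0, 0, -7]
    - [1, 0, 0, 0, 0, 0, 0]
    - [1, 0, 0, 0, 0, 0, 0]

```text
clock: 7.52
eef_pos: [0.4578, 0.0087, 0.1834]
tool_rot: [0.226, 0.974, -0.0, -0.0]
ft_force: [-1.2, -0.2, -0.4]
grip_width: 0.0853
grasp_force: 0.0
```

```bash
python3 - <<'E'
from h import *
untilt(); plan((549,225,171),154.5)
E
```

```text
t 7.52 tcp [457.8   8.7 183.4] yaw 153.83 tilt [-0.06 -0.04] F [-1.22 -0.25 -0.38] grip 85.3 0.0
untilt rotvec deg [-0.06 -0.03  0.  ]
t 7.52 tcp [457.8   8.7 183.4] yaw 153.83 tilt [-0.06 -0.04] F [-1.22 -0.25 -0.38] grip 85.3 0.0
turn az -0.67 | shift before turn [ 13.5 234.4  12.1] | after turn [ 10.8 234.5  12.4] len 235.1
```

Emit:
move_arm:
  deltas:
    - [1, 0, 0, 0, 0, 0, -0.7]
    - [1, 1.4, 29.3, 1.5, 0, 0, 0]
    - [1, 1.4, 29.3, 1.5, 0, 0, 0]
    - [1, 1.4, 29.3, 1.5, 0, 0, 0]
    - [1, 1.4, 29.3, 1.5, 0, 0, 0]
    - [1, 1.4, 29.3, 1.5, 0, 0, 0]
    - [1, 1.4, 29.3, 1.5, 0, 0, 0]
    - [1, 1.4, 29.3, 1.5, 0, 0, 0]
    - [1, 1.4, 29.3, 1.5, 0, 0, 0]

```text
clock: 8.27
eef_pos: [0.5479, 0.2265, 0.1708]
tool_rot: [0.22, 0.976, -0.001, -0.0]
ft_force: [0.3, -0.6, -0.2]
grip_width: 0.0854
grasp_force: 0.0
```

Emit:
move_arm:
  deltas:
    - [1, 0, 0, 0, 0, 0, 0]
    - [1, 0, 0, 0, 0, 0, 0]
    - [1, 0, 0, 0, 0, 0, 0]

```text
clock: 8.52
eef_pos: [0.5471, 0.2247, 0.1706]
tool_rot: [0.219, 0.976, -0.001, -0.001]
ft_force: [0.5, -0.2, -0.8]
grip_width: 0.0853
grasp_force: 0.0
```

```bash
cat > see.py <<'E'
from brd import *
import sys
# measure board + holes (dark centre within gold ring) with the wrist camera; args: name ztop_mm
def see(name,z):
    p,y,M=st(); c=cal("wrist"); a=bot.camera("wrist"); cv2.imwrite(f"pics/{name}.png",a); np.savez(name+".npz",a=a,K=c[0],p=c[1],M=c[2])
    m,s,an=board(a,c,z/1000); 
    if abs(an)>90: an-=180*np.sign(an)
    print("board",m.round(1),np.round(s,1),round(an,2))
    r=np.radians(an); e=np.array([[np.cos(r),-np.sin(r)],[np.sin(r),np.cos(r)]])
    N=np.array([(-64,44),(-64,-44),(64,44),(64,-44)]); W=np.c_[(m+N@e.T)/1000,np.full(4,z/1000)]
    q=proj("wrist",W,c); hsv=cv2.cvtColor(a,cv2.COLOR_BGR2HSV); px=[]
    for u,v in q:
        w=np.zeros(a.shape[:2],np.uint8); cv2.circle(w,(int(round(u)),int(round(v))),14,255,-1)
        k=cv2.inRange(hsv,(12,70,90),(32,255,255))&w; ys,xs=np.nonzero(k)
        if len(xs)<15: px.append((np.nan,np.nan)); continue
        h=cv2.convexHull(np.c_[xs,ys].astype(np.int32)); mo=cv2.moments(h); px.append((mo["m10"]/mo["m00"],mo["m01"]/mo["m00"]))
    px=np.array(px); H=ray("wrist",px,z/1000,c)*1000; print("px",px.round(1).tolist(),"holes",H[:,:2].round(1).tolist())
    ok=~np.isnan(H[:,0]); n=N[ok]; h=H[ok,:2]; n0=n-n.mean(0); h0=h-h.mean(0)
    t=np.arctan2((n0[:,0]*h0[:,1]-n0[:,1]*h0[:,0]).sum(),(n0*h0).sum()); e=np.array([[np.cos(t),-np.sin(t)],[np.sin(t),np.cos(t)]])
    mid=h.mean(0)-e@n.mean(0); print("holes mid",mid.round(1),"yaw",np.degrees(t).round(2),"res",(h-(mid+n@e.T)).round(1).tolist())
    return a,c,mid,np.degrees(t)
if __name__=="__main__": see(sys.argv[1],float(sys.argv[2]))
E
python3 see.py w4 4
```

```text
t 8.52 tcp [547.1 224.7 170.6] yaw 154.71 tilt [-0.13 -0.1 ] F [ 0.49 -0.19 -0.84] grip 85.3 0.0
board [512.1 243.3] [112.4 152. ] -25.56
px [[373.4, 64.4], [271.2, 64.1], [366.0, 204.6], [277.0, 204.2]] holes [[472.8, 310.7], [434.8, 230.8], [589.0, 255.2], [551.0, 175.3]]
holes mid [511.9 243. ] yaw -25.5 res [[-0.3, 0.4], [-0.4, -0.1], [0.4, 0.1], [0.3, -0.5]]
```

View pics/w4.png

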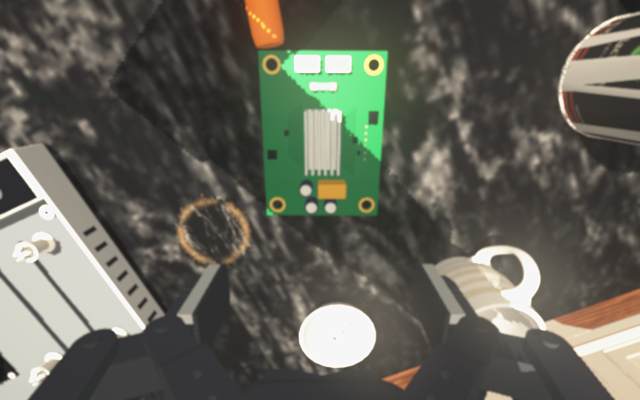

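The wrist view shows the board from above, with the sockets at the top (towards the robot). The holes fit within 0.5 mm: middle (511.9, 243.0), yaw -25.5°.

```bash
python3 - <<'E'
from h import *
plan((512,243,14),154.5)
E
```

```text
t 8.57 tcp [547.1 224.2 170.9] yaw 154.68 tilt [-0.11 -0.08] F [0.87 0.02 0.07] grip 85.4 0.0
turn az 0.18 | shift before turn [ 39.6   2.3 156.9] | after turn [ 39.8   1.9 156.9] len 161.8
```

Emit:
move_arm:
  deltas:
    - [1, 20, 1, 10, 0, 0, 0.2]
    - [1, 19.8, 1, 20, 0, 0, 0]
    - [1, 0, 0, 25, 0, 0, 0]
    - [1, 0, 0, 25, 0, 0, 0]
    - [1, 0, 0, 25, 0, 0, 0]
    - [1, 0, 0, 20, 0, 0, 0]
    - [1, 0, 0, 15, 0, 0, 0]
    - [1, 0, 0, 8, 0, 0, 0]
    - [1, 0, 0, 0, 0, 0, 0]
    - [1, 0, 0, 0, 0, 0, 0]

```text
clock: 9.4
eef_pos: [0.5125, 0.243, 0.0235]
tool_rot: [0.221, 0.975, -0.001, -0.0]
ft_force: [-0.2, -0.7, 0.5]
grip_width: 0.0858
grasp_force: 0.0
```

```bash
python3 - <<'E'
from h import *
plan((512,243,14),154.5)
E
```

```text
t 9.4 tcp [512.5 243.   23.5] yaw 154.48 tilt [-0.06 -0.05] F [-0.21 -0.69  0.45] grip 85.8 0.0
turn az -0.02 | shift before turn [ 0.4 -0.2  9.5] | after turn [ 0.4 -0.2  9.5] len 9.6
```

Emit:
move_arm:
  deltas:
    - [1, 0, 0, 8.5, 0, 0, 0]
    - [1, 0, 0, 0, 0, 0, 0]
    - [0, 0, 0, 0, 0, 0, 0]
    - [0, 0, 0, 0, 0, 0, 0]
    - [0, 0, 0, 0, 0, 0, 0]
    - [0, 0, 0, 0, 0, 0, 0]
    - [0, 0, 0, 0, 0, 0, 0]
    - [0, 0, 0, 0, 0, 0, 0]
    - [0, 0, 0, 0, 0, 0, 0]
    - [0, 0, 0, 0, 0, 0, 0]

```text
clock: 10.23
eef_pos: [0.5128, 0.2439, 0.015]
tool_rot: [0.22, 0.975, -0.0, -0.0]
ft_force: [0.0, 0.2, 3.4]
grip_width: 0.029
grasp_force: 61.5
```

Emit:
move_arm:
  deltas:
    - [0, 0, 0, 0, 0, 0, 0]
    - [0, 0, 0, 0, 0, 0, 0]
    - [0, 0, 0, 0, 0, 0, 0]
    - [0, 0, 0, 0, 0, 0, 0]
    - [0, 0, 0, 0, 0, 0, 0]
    - [0, 0, 0, 0, 0, 0, 0]

```text
clock: 10.73
eef_pos: [0.5127, 0.2439, 0.015]
tool_rot: [0.22, 0.975, -0.0, -0.0]
ft_force: [-0.2, 1.1, 5.6]
grip_width: 0.0292
grasp_force: 61.6
```

Emit:
move_arm:
  deltas:
    - [0, 0, 0, -4, 0, 0, 0]
    - [0, 0, 0, -12, 0, 0, 0]
    - [0, 0, 0, -20, 0, 0, 0]
    - [0, 0, 0, -20, 0, 0, 0]
    - [0, 0, 0, -20, 0, 0, 0]
    - [0, 0, 0, -12, 0, 0, 0]
    - [0, 0, 0, -4, 0, 0, 0]
    - [0, 0, 0, 0, 0, 0, 0]
    - [0, 0, 0, 0, 0, 0, 0]

```text
clock: 11.48
eef_pos: [0.5116, 0.2433, 0.1054]
tool_rot: [0.22, 0.975, -0.001, -0.001]
ft_force: [1.1, 0.7, -2.8]
grip_width: 0.0288
grasp_force: 60.8
```

```bash
python3 - <<'E'
from h import *
plan((547.8,-102.9,106),178.4)
E
python3 see.py w5 96
```

```text
t 11.48 tcp [511.6 243.3 105.4] yaw 154.56 tilt [-0.17 -0.1 ] F [ 1.13  0.67 -2.82] grip 28.8 60.8
turn az -23.84 | shift before turn [-1.814e+02 -2.971e+02 -1.000e-01] | after turn [ -45.8 -345.1   -0.6] len 348.1
t 11.48 tcp [511.6 243.3 105.4] yaw 154.56 tilt [-0.17 -0.1 ] F [ 1.13  0.67 -2.82] grip 28.8 60.8
board [490.8 254.5] [111.2 105.3] 64.72
px [[nan, nan], [nan, nan], [nan, nan], [nan, nan]] holes [[nan, nan], [nan, nan], [nan, nan], [nan, nan]]
holes mid [nan nan] yaw 0.0 res []see.py:18: RuntimeWarning: Mean of empty slice.
  ok=~np.isnan(H[:,0]); n=N[ok]; h=H[ok,:2]; n0=n-n.mean(0); h0=h-h.mean(0)
  ret = um.true_divide(
see.py:20: RuntimeWarning: Mean of empty slice.
  mid=h.mean(0)-e@n.mean(0); print("holes mid",mid.round(1),"yaw",np.degrees(t).round(2),"res",(h-(mid+n@e.T)).round(1).tolist())
```

Emit:
move_arm:
  deltas:
    - [0, 0, 0, 0, 0, 0, -6]
    - [0, 0, 0, 0, 0, 0, -6]
    - [0, 0, 0, 0, 0, 0, -6]
    - [0, 0, 0, 0, 0, 0, -5.8]
    - [0, -2, -15, 0, 0, 0, 0]
    - [0, -4, -30, 0, 0, 0, 0]
    - [0, -4, -30, 0, 0, 0, 0]
    - [0, -4, -30, 0, 0, 0, 0]
    - [0, -4, -30, 0, 0, 0, 0]
    - [0, -4, -30, 0, 0, 0, 0]

```text
clock: 12.37
eef_pos: [0.5285, 0.0767, 0.105]
tool_rot: [0.014, 1.0, -0.001, -0.002]
ft_force: [0.1, -0.1, -2.1]
grip_width: 0.0289
grasp_force: 60.7
```

Emit:
move_arm:
  deltas:
    - [0, -4, -30, 0, 0, 0, 0]
    - [0, -4, -30, 0, 0, 0, 0]
    - [0, -4, -30, 0, 0, 0, 0]
    - [0, -4, -30, 0, 0, 0, 0]
    - [0, -4, -30, 0, 0, 0, 0]
    - [0, -3, -20, 0, 0, 0, 0]
    - [0, -1, -10, 0, 0, 0, 0]
    - [0, 0, 0, 0, 0, 0, 0]
    - [0, 0, 0, 0, 0, 0, 0]
    - [0, 0, 0, 0, 0, 0, 0]

```text
clock: 13.2
eef_pos: [0.548, -0.1011, 0.1062]
tool_rot: [0.014, 1.0, 0.0, -0.001]
ft_force: [-0.1, 0.4, -2.2]
grip_width: 0.0289
grasp_force: 60.7
```

```bash
python3 - <<'E'
from h import *
p,y,M=st(); c=cal("wrist"); a=bot.camera("wrist"); cv2.imwrite("pics/w6.png",a); np.savez("w6.npz",a=a,K=c[0],p=c[1],M=c[2])
b=np.radians(y-180); e=np.array([[np.cos(b),-np.sin(b)],[np.sin(b),np.cos(b)]])
N=np.array([(-64,44),(-64,-44),(64,44),(64,-44)])
W=np.c_[(p[:2]+N@e.T)/1000,np.full(4,(p[2]-11)/1000)]
print("pred hole px",proj("wrist",W,c).round(1).tolist())
b=np.radians(-1.65); e=np.array([[np.cos(b),-np.sin(b)],[np.sin(b),np.cos(b)]])
print("post px",proj("wrist",np.c_[([547.8,-102.9]+N@e.T)/1000,np.full(4,.039)],c).round(1).tolist())
plan((547.8,-102.9,p[2]),178.35)
E
```

```text
t 13.2 tcp [ 548.  -101.1  106.2] yaw 178.44 tilt [-0.15  0.01] F [-0.07  0.45 -2.17] grip 28.9 60.7
pred hole px [[416.7, 134.1], [221.3, 134.0], [395.5, 358.3], [243.2, 358.2]]
post px [[388.3, 122.2], [245.1, 122.0], [376.4, 298.9], [257.8, 298.7]]
t 13.25 tcp [ 548.1 -100.9  106.4] yaw 178.47 tilt [-0.12 -0.  ] F [-0.3  -0.38 -2.94] grip 28.9 60.7
turn az 0.12 | shift before turn [ 0.3 -2.   0.2] | after turn [ 0.3 -2.   0.2] len 2.0
```

View pics/w6.png

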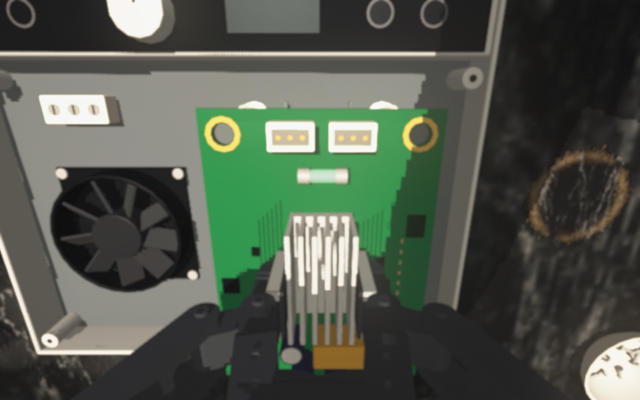

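The view shows the board held level. The front hole rings are at (222,134) and (420,134), about 1 mm off the prediction. I'll fit the board's offset in the hand.

```bash
cat > off.py <<'E'
from h import *
from scipy.optimize import least_squares
import sys
def rings(a,pred,r=20):
    hsv=cv2.cvtColor(a,cv2.COLOR_BGR2HSV); out=[]
    for u,v in pred:
        w=np.zeros(a.shape[:2],np.uint8); cv2.circle(w,(int(round(u)),int(round(v))),r+5,255,-1)
        k=cv2.inRange(hsv,(12,70,70),(32,255,255))&w; ys,xs=np.nonzero(k)
        h=cv2.convexHull(np.c_[xs,ys].astype(np.int32)); E=cv2.minEnclosingCircle(h); mo=cv2.moments(h)
        out.append((mo["m10"]/mo["m00"],mo["m01"]/mo["m00"])); print("r",round(E[1],1),len(xs),end=" ")
    return np.array(out)
d=np.load("w6.npz"); c=(d["K"],d["p"],d["M"]); a=d["a"]
tcp=np.array([548.0,-101.0,106.3]); y=178.45
q=rings(a,[(420,134),(222,134)]); print(q.round(1).tolist())
N=np.array([(-64,44),(-64,-44)])
def pos(s,N,tcp,y):
    b=np.radians(y-180); e=np.array([[np.cos(b),-np.sin(b)],[np.sin(b),np.cos(b)]]); f=np.array([[np.cos(s[3]),-np.sin(s[3])],[np.sin(s[3]),np.cos(s[3])]])
    return np.c_[tcp[:2]+(s[:2]+N@f.T)@e.T,np.full(len(N),tcp[2]+s[2])]/1000
r=least_squares(lambda s:(proj("wrist",pos(s,N,tcp,y),c)-q).ravel(),[0,0,-11,0])
print("board mid in hand (board axes) dx,dy,dz_top",r.x[:3].round(2),"dyaw",np.degrees(r.x[3]).round(2),"cost",r.cost)
r2=least_squares(lambda s:(proj("wrist",pos([s[0],s[1],-11,s[2]],N,tcp,y),c)-q).ravel(),[0,0,0])
print("fixed height:",r2.x[:2].round(2),np.degrees(r2.x[2]).round(2),r2.cost)
E
python3 off.py
```

```text
r 18.9 629 r 18.8 631 [[420.1, 134.1], [222.1, 133.7]]
board mid in hand (board axes) dx,dy,dz_top [-0.34  0.77 -9.25] dyaw -0.11 cost 1.393807410087521e-23
fixed height: [-0.17  0.77] -0.11 1.3712635722734623
```

The lateral offset could be camera bias, since the posts were measured with the hand turned the other way. I'll back off 40 mm and measure the front posts in this same orientation.

Emit:
move_arm:
  deltas:
    - [0, -13, -0.5, 0, 0, 0, 0]
    - [0, -14, -0.5, 0, 0, 0, 0]
    - [0, -13, -1, 0, 0, 0, 0]
    - [0, 0, 0, 0, 0, 0, 0]
    - [0, 0, 0, 0, 0, 0, 0]
    - [0, 0, 0, 0, 0, 0, 0]

```text
clock: 13.75
eef_pos: [0.5876, -0.1044, 0.1064]
tool_rot: [0.014, 1.0, -0.0, -0.001]
ft_force: [-0.2, 0.3, -1.6]
grip_width: 0.0289
grasp_force: 60.7
```

```bash
python3 - <<'E'
from h import *
p,y,M=st(); c=cal("wrist"); a=bot.camera("wrist"); np.savez("w7.npz",a=a,K=c[0],p=c[1],M=c[2],tcp=p,y=y)
b=np.radians(-1.65); e=np.array([[np.cos(b),-np.sin(b)],[np.sin(b),np.cos(b)]])
N=np.array([(-64,44),(-64,-44)])
for z in(.0294,.039): print("post px",z,proj("wrist",np.c_[([547.8,-102.9]+N@e.T)/1000,np.full(2,z)],c).round(1).tolist())
q=proj("wrist",np.c_[([547.8,-102.9]+N@e.T)/1000,np.full(2,.034)],c)
t=[];
for u,v in q:
    x0,y0=int(u)-32,max(0,int(v)-35); print(x0,y0); t.append(cv2.resize(a[y0:y0+75,x0:x0+65],(390,450),interpolation=1))
cv2.imwrite("pics/w7c.png",np.hstack(t))
E
```

```text
t 13.75 tcp [ 587.6 -104.4  106.4] yaw 178.45 tilt [-0.15 -0.02] F [-0.16  0.35 -1.56] grip 28.9 60.7
post px 0.0294 [[393.4, 53.3], [247.7, 53.0]]
post px 0.039 [[396.9, 51.5], [244.1, 51.2]]
363 17
214 17
```

View pics/w7c.png

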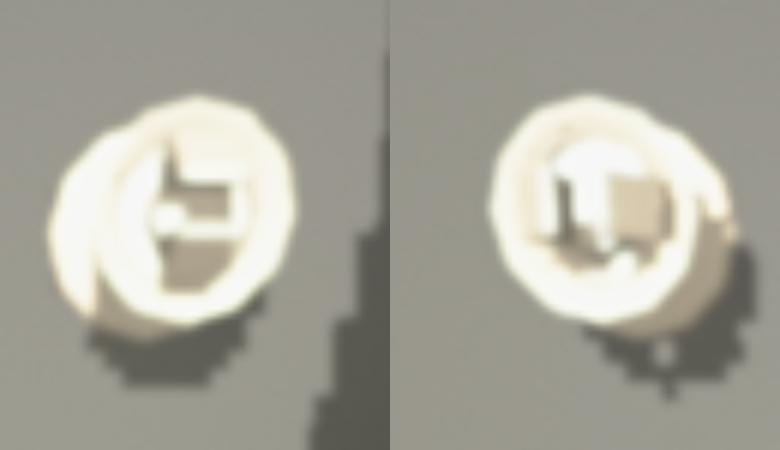

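The crops show both front posts sharply: skirt centres at about (395.4,51.7) and (247.4,51.7).

```bash
cat > rel.py <<'E'
from h import *
from scipy.optimize import least_squares
import io,contextlib
with contextlib.redirect_stdout(io.StringIO()):
    import off
d=np.load("w7.npz"); c=(d["K"],d["p"],d["M"])
qh=off.rings(d["a"],[(420,134),(222,134)]); print(qh.round(1).tolist())
qp=np.array([(395.4,51.7),(247.4,51.7)])
N=np.array([(-64,44),(-64,-44)])
def fit(q,z0):
    f=lambda s:(proj("wrist",np.c_[(s[:2]+N@np.array([[np.cos(s[3]),np.sin(s[3])],[-np.sin(s[3]),np.cos(s[3])]]))/1000,np.full(2,s[2]/1000)],c)-q).ravel()
    r=least_squares(f,[560,-103,z0,0],x_scale=[1,1,1,.01]); return r.x
for q,z in((qh,95),(qp,29.4)):
    s=fit(q,z); print("free z: mid",s[:3].round(2),"yaw",np.degrees(s[3]).round(2))
    X=ray("wrist",q,z/1000,c)*1000; print("  fixed z",z,X[:,:2].round(1).tolist(),X[:,:2].mean(0).round(2))
H=fit(qh,95);P=fit(qp,29.4); print("move by world",(P[:2]-H[:2]).round(2), "target tcp",(d["tcp"][:2]+P[:2]-H[:2]).round(2),"yaw change",np.degrees(P[3]-H[3]).round(2))
E
python3 rel.py
```

```text
r 18.9 607 r 18.8 631 [[420.1, 134.1], [222.1, 133.7]]
free z: mid [ 587.34 -103.59   97.3 ] yaw -1.64
  fixed z 95 [[524.9, -57.1], [522.4, -146.4]] [ 523.66 -101.76]
free z: mid [ 547.31 -102.26   32.42] yaw -1.54
  fixed z 29.4 [[484.2, -55.9], [481.8, -145.1]] [ 483.03 -100.53]
move by world [-40.03   1.32] target tcp [ 547.56 -103.12] yaw change 0.1
```

```bash
python3 - <<'E'
from h import *
plan((547.7,-103.0,54),178.5)
E
```

```text
t 13.8 tcp [ 587.5 -104.7  106.5] yaw 178.43 tilt [-0.14 -0.03] F [-0.01  0.63 -2.56] grip 29.0 60.7
turn az -0.07 | shift before turn [39.7  0.6 52.6] | after turn [39.8  0.6 52.5] len 65.9
```

Emit:
move_arm:
  deltas:
    - [0, 13, 0.2, 0, 0, 0, 0]
    - [0, 14, 0.2, 0, 0, 0, 0]
    - [0, 12.8, 0.2, 0, 0, 0, 0]
    - [0, 0, 0, 15, 0, 0, 0]
    - [0, 0, 0, 17, 0, 0, 0]
    - [0, 0, 0, 12, 0, 0, 0]
    - [0, 0, 0, 6, 0, 0, 0]
    - [0, 0, 0, 0, 0, 0, 0]
    - [0, 0, 0, 0, 0, 0, 0]
    - [0, 0, 0, 0, 0, 0, 0]

```text
clock: 14.63
eef_pos: [0.5493, -0.104, 0.0577]
tool_rot: [0.014, 1.0, -0.001, 0.0]
ft_force: [0.7, -0.3, -2.3]
grip_width: 0.0291
grasp_force: 60.8
```

```bash
python3 - <<'E'
from h import *
p,y,M=st(); plan((547.7,-103.0,52),178.5); c=cal("wrist"); a=bot.camera("wrist"); cv2.imwrite("pics/w8.png",a)
cv2.imwrite("pics/w8c.png",cv2.resize(a[90:180,190:450],(780,270),interpolation=1))
E
```

```text
t 14.63 tcp [ 549.3 -104.    57.7] yaw 178.36 tilt [ 0.03 -0.06] F [ 0.68 -0.26 -2.32] grip 29.1 60.8
t 14.63 tcp [ 549.3 -104.    57.7] yaw 178.36 tilt [ 0.03 -0.06] F [ 0.68 -0.26 -2.32] grip 29.1 60.8
turn az -0.14 | shift before turn [1.6 0.9 5.7] | after turn [1.6 0.9 5.7] len 6.0
```

View pics/w8c.png

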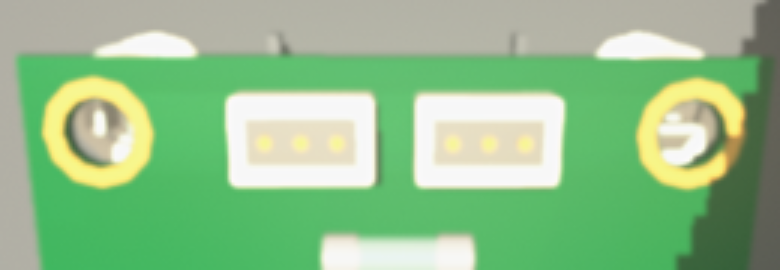

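The post tips show through both front holes, at crop pixels (98,125) and (688,135), so it is aligned. I'll lower with small steps.

Emit:
move_arm:
  deltas:
    - [0, 1.6, 0.9, 2, 0, 0, 0]
    - [0, 0, 0, 2, 0, 0, 0]
    - [0, 0, 0, 1.5, 0, 0, 0]
    - [0, 0, 0, 0, 0, 0, 0]
    - [0, 0, 0, 0, 0, 0, 0]
    - [0, 0, 0, 0, 0, 0, 0]

```text
clock: 15.18
eef_pos: [0.5471, -0.103, 0.0513]
tool_rot: [0.014, 1.0, -0.0, -0.001]
ft_force: [-0.2, -0.6, -2.8]
grip_width: 0.0289
grasp_force: 60.7
```

Emit:
move_arm:
  deltas:
    - [0, 0, 0, 1, 0, 0, 0]
    - [0, 0, 0, 0, 0, 0, 0]
    - [0, 0, 0, 0, 0, 0, 0]

```text
clock: 15.43
eef_pos: [0.5471, -0.103, 0.0503]
tool_rot: [0.014, 1.0, -0.0, -0.0]
ft_force: [0.5, 0.2, -1.9]
grip_width: 0.0286
grasp_force: 60.7
```

Emit:
move_arm:
  deltas:
    - [0, 0, 0, 0.7, 0, 0, 0]
    - [0, 0, 0, 0, 0, 0, 0]
    - [0, 0, 0, 0, 0, 0, 0]

```text
clock: 15.68
eef_pos: [0.5473, -0.1031, 0.0498]
tool_rot: [0.014, 1.0, -0.001, -0.0]
ft_force: [0.7, -1.2, -2.0]
grip_width: 0.0289
grasp_force: 60.9
```

Emit:
move_arm:
  deltas:
    - [0, 0, 0, 0.7, 0, 0, 0]
    - [0, 0, 0, 0, 0, 0, 0]
    - [0, 0, 0, 0, 0, 0, 0]

```text
clock: 15.93
eef_pos: [0.5474, -0.1031, 0.0493]
tool_rot: [0.014, 1.0, -0.001, -0.0]
ft_force: [0.4, 0.0, -0.5]
grip_width: 0.0291
grasp_force: 61.2
```

The weight has come off the hand, so the board is on the barbs. I'll open and rise.

Emit:
move_arm:
  deltas:
    - [1, 0, 0, 0, 0, 0, 0]
    - [1, 0, 0, 0, 0, 0, 0]
    - [1, 0, 0, 0, 0, 0, 0]
    - [1, 0, 0, 0, 0, 0, 0]
    - [1, 0, 0, 0, 0, 0, 0]
    - [1, 0, 0, 0, 0, 0, 0]
    - [1, 0, 0, -10, 0, 0, 0]
    - [1, 0, 0, -30, 0, 0, 0]
    - [1, 0, 0, -30, 0, 0, 0]
    - [1, -15, 0, -30, 0, 0, 0]

```text
clock: 16.77
eef_pos: [0.5594, -0.1031, 0.1502]
tool_rot: [0.015, 1.0, -0.0, -0.003]
ft_force: [0.6, 0.0, 0.6]
grip_width: 0.0852
grasp_force: 0.0
```

Emit:
move_arm:
  deltas:
    - [0, -30, 0, -20, 0, 0, 0]
    - [0, 0, 0, 0, 0, 0, 0]
    - [0, 0, 0, 0, 0, 0, 0]
    - [0, 0, 0, 0, 0, 0, 0]
    - [0, 0, 0, 0, 0, 0, 0]
    - [0, 0, 0, 0, 0, 0, 0]

```text
clock: 17.27
eef_pos: [0.5904, -0.1039, 0.1675]
tool_rot: [0.014, 1.0, -0.0, -0.002]
ft_force: [0.6, 0.7, 0.5]
grip_width: 0.012
grasp_force: 0.0
```

```bash
python3 see.py w9 39
```

```text
t 17.27 tcp [ 590.4 -103.9  167.5] yaw 178.35 tilt [-0.26 -0.01] F [0.55 0.65 0.45] grip 12.0 0.0
board [ 547.4 -102.3] [110.4 149. ] -1.61
px [[378.7, 55.7], [261.1, 55.9], [370.3, 215.3], [270.0, 215.4]] holes [[484.3, -56.6], [481.9, -145.1], [612.9, -60.3], [610.5, -148.5]]
holes mid [ 547.4 -102.6] yaw -1.58 res [[-0.3, 0.2], [-0.3, -0.2], [0.3, 0.1], [0.3, -0.1]]
```

The board sits level on the barbs, holes over posts within 1 mm: middle (547.4,-102.6), yaw -1.58°. The first press is corner c, at (588.6,-59.7).

```bash
python3 - <<'E'
from h import *
print(bot.tip_reach); plan((588.6,-59.4,55),178.4)
E
```

```text
0.008
t 17.32 tcp [ 590.7 -104.   167.7] yaw 178.35 tilt [-0.23 -0.02] F [ 0.4   0.21 -0.19] grip 4.4 0.0
turn az -0.05 | shift before turn [  2.9  44.5 112.7] | after turn [  3.3  44.5 112.7] len 121.2
```

Emit:
move_arm:
  deltas:
    - [0, 1, 15, 0, 0, 0, 0]
    - [0, 1, 15, 10, 0, 0, 0]
    - [0, 1, 14.5, 15, 0, 0, 0]
    - [0, 0, 0, 25, 0, 0, 0]
    - [0, 0, 0, 25, 0, 0, 0]
    - [0, 0, 0, 20, 0, 0, 0]
    - [0, 0, 0, 12, 0, 0, 0]
    - [0, 0, 0, 5, 0, 0, 0]
    - [0, 0, 0, 0, 0, 0, 0]
    - [0, 0, 0, 0, 0, 0, 0]

```text
clock: 18.15
eef_pos: [0.5904, -0.0592, 0.0572]
tool_rot: [0.014, 1.0, -0.0, -0.0]
ft_force: [-0.3, 0.9, -0.4]
grip_width: 0.0001
grasp_force: 0.0
```

Emit:
move_arm:
  deltas:
    - [0, 0, 0, 3, 0, 0, 0]
    - [0, 0, 0, 2, 0, 0, 0]
    - [0, 0, 0, 1, 0, 0, 0]
    - [0, 0, 0, 0, 0, 0, 0]

```text
clock: 18.48
eef_pos: [0.5905, -0.0597, 0.0512]
tool_rot: [0.014, 1.0, -0.0, -0.0]
ft_force: [-0.5, -0.3, -0.6]
grip_width: 0.0003
grasp_force: 0.0
```

Emit:
move_arm:
  deltas:
    - [0, 1.5, 0, 1, 0, 0, 0]
    - [0, 0, 0, 1, 0, 0, 0]
    - [0, 0, 0, 1, 0, 0, 0]
    - [0, 0, 0, 0.5, 0, 0, 0]
    - [0, 0, 0, 0, 0, 0, 0]

```text
clock: 18.9
eef_pos: [0.5887, -0.0597, 0.0472]
tool_rot: [0.014, 1.0, -0.0, -0.001]
ft_force: [-0.3, 1.2, 0.5]
grip_width: -0.0001
grasp_force: 0.0
```

Emit:
move_arm:
  deltas:
    - [0, 0, 0, 0.5, 0, 0, 0]
    - [0, 0, 0, 0.5, 0, 0, 0]
    - [0, 0, 0, 0, 0, 0, 0]

```text
clock: 19.15
eef_pos: [0.589, -0.0597, 0.0464]
tool_rot: [0.014, 1.0, -0.0, -0.0]
ft_force: [0.5, 0.8, 0.3]
grip_width: 0.0001
grasp_force: 0.0
```

Emit:
move_arm:
  deltas:
    - [0, 0, 0, 0.5, 0, 0, 0]
    - [0, 0, 0, 0.5, 0, 0, 0]
    - [0, 0, 0, 0, 0, 0, 0]

```text
clock: 19.4
eef_pos: [0.5891, -0.0596, 0.0456]
tool_rot: [0.014, 1.0, -0.0, -0.0]
ft_force: [0.1, -0.1, 1.5]
grip_width: -0.0
grasp_force: 0.8
```

Emit:
move_arm:
  deltas:
    - [0, 0, 0, 0.5, 0, 0, 0]
    - [0, 0, 0, 0.5, 0, 0, 0]
    - [0, 0, 0, 0, 0, 0, 0]

```text
clock: 19.65
eef_pos: [0.5892, -0.0596, 0.0447]
tool_rot: [0.014, 1.0, -0.0, -0.0]
ft_force: [-0.3, 0.5, 4.0]
grip_width: 0.0002
grasp_force: 1.6
```

Emit:
move_arm:
  deltas:
    - [0, 0, 0, 0.5, 0, 0, 0]
    - [0, 0, 0, 0.5, 0, 0, 0]
    - [0, 0, 0, 0, 0, 0, 0]

```text
clock: 19.9
eef_pos: [0.5887, -0.0596, 0.043]
tool_rot: [0.014, 1.0, -0.0, -0.001]
ft_force: [-0.4, -1.8, 0.7]
grip_width: 0.0001
grasp_force: 0.6
```

Emit:
move_arm:
  deltas:
    - [0, 0, 0, 0.5, 0, 0, 0]
    - [0, 0, 0, 0.5, 0, 0, 0]
    - [0, 0, 0, 0, 0, 0, 0]

```text
clock: 20.15
eef_pos: [0.5888, -0.0597, 0.0423]
tool_rot: [0.014, 1.0, -0.0, -0.001]
ft_force: [-0.7, 0.1, 2.6]
grip_width: -0.0002
grasp_force: 1.5
```

Barbs passed (peak, then drop). Now the skirt.

Emit:
move_arm:
  deltas:
    - [0, 0, 0, 0.5, 0, 0, 0]
    - [0, 0, 0, 0.3, 0, 0, 0]
    - [0, 0, 0, 0, 0, 0, 0]

```text
clock: 20.4
eef_pos: [0.5889, -0.0597, 0.042]
tool_rot: [0.014, 1.0, -0.0, -0.0]
ft_force: [-0.4, 0.1, 4.9]
grip_width: 0.0002
grasp_force: 2.5
```

Emit:
move_arm:
  deltas:
    - [0, 0, 0, 0.5, 0, 0, 0]
    - [0, 0, 0, 0, 0, 0, 0]

```text
clock: 20.57
eef_pos: [0.589, -0.0596, 0.0416]
tool_rot: [0.014, 1.0, -0.0, -0.0]
ft_force: [-1.6, -0.3, 5.3]
grip_width: 0.0002
grasp_force: 3.0
```

Emit:
move_arm:
  deltas:
    - [0, 0, 0, 0.5, 0, 0, 0]
    - [0, 0, 0, 0.5, 0, 0, 0]
    - [0, 0, 0, 0, 0, 0, 0]

```text
clock: 20.82
eef_pos: [0.5893, -0.0597, 0.0411]
tool_rot: [0.014, 1.0, -0.0, 0.0]
ft_force: [-2.8, 0.5, 8.3]
grip_width: 0.0001
grasp_force: 4.0
```

Emit:
move_arm:
  deltas:
    - [0, 0, 0, 0.5, 0, 0, 0]
    - [0, 0, 0, 0, 0, 0, 0]

```text
clock: 20.98
eef_pos: [0.5894, -0.0596, 0.0408]
tool_rot: [0.014, 1.0, -0.0, 0.0]
ft_force: [-1.4, 0.3, 9.5]
grip_width: -0.0001
grasp_force: 4.5
```

Emit:
move_arm:
  deltas:
    - [0, 0, 0, 0.5, 0, 0, 0]
    - [0, 0, 0, 0.3, 0, 0, 0]
    - [0, 0, 0, 0, 0, 0, 0]

```text
clock: 21.23
eef_pos: [0.5896, -0.0598, 0.0403]
tool_rot: [0.014, 1.0, -0.001, 0.001]
ft_force: [-1.2, 1.1, 9.2]
grip_width: 0.0001
grasp_force: 4.8
```

Emit:
move_arm:
  deltas:
    - [0, 0, 0, 0.5, 0, 0, 0]
    - [0, 0, 0, 0, 0, 0, 0]

```text
clock: 21.4
eef_pos: [0.5897, -0.0599, 0.0397]
tool_rot: [0.014, 1.0, -0.001, 0.001]
ft_force: [-2.2, 0.8, 10.3]
grip_width: 0.0
grasp_force: 4.8
```

Emit:
move_arm:
  deltas:
    - [0, 0, 0, 0.4, 0, 0, 0]
    - [0, 0, 0, 0, 0, 0, 0]

```text
clock: 21.57
eef_pos: [0.5897, -0.0599, 0.0396]
tool_rot: [0.014, 1.0, -0.001, 0.001]
ft_force: [-2.6, -0.4, 12.0]
grip_width: 0.0004
grasp_force: 5.4
```

Emit:
move_arm:
  deltas:
    - [0, 0, 0, 0.4, 0, 0, 0]
    - [0, 0, 0, 0, 0, 0, 0]

```text
clock: 21.73
eef_pos: [0.5897, -0.0599, 0.0395]
tool_rot: [0.014, 1.0, -0.001, 0.001]
ft_force: [-2.8, 0.2, 11.4]
grip_width: 0.0001
grasp_force: 6.3
```

Emit:
move_arm:
  deltas:
    - [0, 0, 0, 0.4, 0, 0, 0]
    - [0, 0, 0, 0, 0, 0, 0]

```text
clock: 21.9
eef_pos: [0.5897, -0.0599, 0.0391]
tool_rot: [0.014, 1.0, -0.001, 0.001]
ft_force: [-2.4, -0.8, 11.7]
grip_width: -0.0003
grasp_force: 6.2
```

Emit:
move_arm:
  deltas:
    - [0, 0, 0, 0.4, 0, 0, 0]
    - [0, 0, 0, 0, 0, 0, 0]

```text
clock: 22.07
eef_pos: [0.5898, -0.0599, 0.0391]
tool_rot: [0.014, 1.0, -0.001, 0.001]
ft_force: [-1.7, 0.1, 14.1]
grip_width: 0.0002
grasp_force: 7.0
```

Emit:
move_arm:
  deltas:
    - [0, 0, 0, -1, 0, 0, 0]
    - [0, 0, 0, -1, 0, 0, 0]
    - [0, 0, 0, -1, 0, 0, 0]
    - [0, 0, 0, 0, 0, 0, 0]

```text
clock: 22.4
eef_pos: [0.589, -0.0597, 0.0397]
tool_rot: [0.014, 1.0, -0.0, -0.0]
ft_force: [0.0, -0.6, 4.1]
grip_width: -0.0
grasp_force: 1.9
```

Emit:
move_arm:
  deltas:
    - [0, 0, 0, -0.7, 0, 0, 0]
    - [0, 0, 0, 0, 0, 0, 0]

```text
clock: 22.57
eef_pos: [0.5884, -0.0596, 0.0398]
tool_rot: [0.014, 1.0, -0.0, -0.001]
ft_force: [0.6, 0.2, 1.0]
grip_width: 0.0
grasp_force: 0.7
```

Clicked: at 39.8 mm the load is gone and it hasn't sprung back. Next is corner a.

Emit:
move_arm:
  deltas:
    - [0, 0, 0, -8, 0, 0, 0]
    - [0, 5, 0, -10, 0, 0, 0]
    - [0, 20, 0, 0, 0, 0, 0]
    - [0, 25, 0, 0, 0, 0, 0]
    - [0, 20, 0, 0, 0, 0, 0]
    - [0, 10, 0.3, 0, 0, 0, 0]
    - [0, 0, 0, 4, 0, 0, 0]
    - [0, 0, 0, 2, 0, 0, 0]
    - [0, 0, 0, 2, 0, 0, 0]
    - [0, 0, 0, 0, 0, 0, 0]

```text
clock: 23.4
eef_pos: [0.5097, -0.0571, 0.0502]
tool_rot: [0.014, 1.0, -0.0, -0.0]
ft_force: [-0.5, 0.1, -0.1]
grip_width: 0.0001
grasp_force: 0.0
```

Emit:
move_arm:
  deltas:
    - [0, 0, 0, 1, 0, 0, 0]
    - [0, 0, 0, 1, 0, 0, 0]
    - [0, 0, 0, 0, 0, 0, 0]

```text
clock: 23.65
eef_pos: [0.5091, -0.057, 0.0481]
tool_rot: [0.014, 1.0, -0.0, -0.001]
ft_force: [0.5, 0.4, -0.2]
grip_width: -0.0001
grasp_force: 0.0
```

Emit:
move_arm:
  deltas:
    - [0, 0, 0, 0.7, 0, 0, 0]
    - [0, 0, 0, 0.7, 0, 0, 0]
    - [0, 0, 0, 0, 0, 0, 0]

```text
clock: 23.9
eef_pos: [0.5089, -0.057, 0.0469]
tool_rot: [0.014, 1.0, -0.0, -0.001]
ft_force: [-0.1, 0.3, -0.5]
grip_width: 0.0
grasp_force: 0.0
```

Emit:
move_arm:
  deltas:
    - [0, 0, 0, 0.5, 0, 0, 0]
    - [0, 0, 0, 0.5, 0, 0, 0]
    - [0, 0, 0, 0.5, 0, 0, 0]
    - [0, 0, 0, 0, 0, 0, 0]

```text
clock: 24.23
eef_pos: [0.5088, -0.0571, 0.0454]
tool_rot: [0.014, 1.0, -0.0, -0.001]
ft_force: [-0.5, 0.6, 0.1]
grip_width: -0.0001
grasp_force: 0.0
```

Emit:
move_arm:
  deltas:
    - [0, 0, 0, 0.5, 0, 0, 0]
    - [0, 0, 0, 0.5, 0, 0, 0]
    - [0, 0, 0, 0, 0, 0, 0]

```text
clock: 24.48
eef_pos: [0.5088, -0.0571, 0.0444]
tool_rot: [0.014, 1.0, -0.0, -0.001]
ft_force: [0.7, 1.1, 0.3]
grip_width: 0.0003
grasp_force: 0.0
```

Emit:
move_arm:
  deltas:
    - [0, 0, 0, 0.5, 0, 0, 0]
    - [0, 0, 0, 0.5, 0, 0, 0]
    - [0, 0, 0, 0, 0, 0, 0]

```text
clock: 24.73
eef_pos: [0.5088, -0.057, 0.0434]
tool_rot: [0.014, 1.0, -0.0, -0.001]
ft_force: [-0.9, -0.1, 0.2]
grip_width: -0.0001
grasp_force: 0.0
```

Emit:
move_arm:
  deltas:
    - [0, 0, 0, 0.5, 0, 0, 0]
    - [0, 0, 0, 0.5, 0, 0, 0]
    - [0, 0, 0, 0, 0, 0, 0]

```text
clock: 24.98
eef_pos: [0.5088, -0.057, 0.0424]
tool_rot: [0.014, 1.0, -0.0, -0.001]
ft_force: [-0.4, 0.3, 0.7]
grip_width: -0.0001
grasp_force: 0.0
```

Emit:
move_arm:
  deltas:
    - [0, 0, 0, 0.5, 0, 0, 0]
    - [0, 0, 0, 0.5, 0, 0, 0]
    - [0, 0, 0, 0, 0, 0, 0]

```text
clock: 25.23
eef_pos: [0.5089, -0.0571, 0.0415]
tool_rot: [0.014, 1.0, -0.0, -0.0]
ft_force: [-0.9, -0.2, 0.3]
grip_width: 0.0002
grasp_force: 0.1
```

Emit:
move_arm:
  deltas:
    - [0, 0, 0, 0.5, 0, 0, 0]
    - [0, 0, 0, 0.5, 0, 0, 0]
    - [0, 0, 0, 0, 0, 0, 0]

```text
clock: 25.48
eef_pos: [0.5089, -0.0571, 0.0408]
tool_rot: [0.014, 1.0, -0.0, -0.0]
ft_force: [-0.6, -0.8, 3.6]
grip_width: 0.0001
grasp_force: 1.8
```

Emit:
move_arm:
  deltas:
    - [0, 0, 0, 0.5, 0, 0, 0]
    - [0, 0, 0, 0.5, 0, 0, 0]
    - [0, 0, 0, 0, 0, 0, 0]

```text
clock: 25.73
eef_pos: [0.5089, -0.0571, 0.0402]
tool_rot: [0.014, 1.0, -0.0, -0.0]
ft_force: [-2.6, -1.0, 6.3]
grip_width: 0.0
grasp_force: 3.3
```

Emit:
move_arm:
  deltas:
    - [0, 0, 0, 0.5, 0, 0, 0]
    - [0, 0, 0, 0.3, 0, 0, 0]
    - [0, 0, 0, 0, 0, 0, 0]

```text
clock: 25.98
eef_pos: [0.5089, -0.0571, 0.0397]
tool_rot: [0.014, 1.0, -0.0, -0.0]
ft_force: [-3.3, -0.2, 8.9]
grip_width: 0.0001
grasp_force: 4.7
```

Emit:
move_arm:
  deltas:
    - [0, 0, 0, 0.5, 0, 0, 0]
    - [0, 0, 0, 0, 0, 0, 0]

```text
clock: 26.15
eef_pos: [0.5089, -0.0571, 0.0394]
tool_rot: [0.014, 1.0, -0.0, -0.0]
ft_force: [-3.2, -0.3, 10.4]
grip_width: -0.0002
grasp_force: 5.2
```

Emit:
move_arm:
  deltas:
    - [0, 0, 0, 0.5, 0, 0, 0]
    - [0, 0, 0, 0, 0, 0, 0]

```text
clock: 26.32
eef_pos: [0.509, -0.0571, 0.0389]
tool_rot: [0.014, 1.0, -0.0, -0.0]
ft_force: [-3.6, 1.0, 10.3]
grip_width: 0.0001
grasp_force: 5.0
```

Emit:
move_arm:
  deltas:
    - [0, 0, 0, 0.4, 0, 0, 0]
    - [0, 0, 0, 0, 0, 0, 0]

```text
clock: 26.48
eef_pos: [0.509, -0.0571, 0.0387]
tool_rot: [0.014, 1.0, -0.001, 0.0]
ft_force: [-3.9, 0.2, 11.8]
grip_width: 0.0003
grasp_force: 6.1
```

Emit:
move_arm:
  deltas:
    - [0, 0, 0, 0.4, 0, 0, 0]
    - [0, 0, 0, 0, 0, 0, 0]

```text
clock: 26.65
eef_pos: [0.509, -0.0571, 0.0386]
tool_rot: [0.014, 1.0, -0.001, 0.0]
ft_force: [-5.1, 0.2, 13.5]
grip_width: -0.0001
grasp_force: 7.1
```

Emit:
move_arm:
  deltas:
    - [0, 0, 0, 0.4, 0, 0, 0]
    - [0, 0, 0, 0, 0, 0, 0]

```text
clock: 26.82
eef_pos: [0.509, -0.0571, 0.0385]
tool_rot: [0.014, 1.0, -0.001, 0.0]
ft_force: [-5.3, -0.3, 16.2]
grip_width: 0.0003
grasp_force: 8.1
```

Emit:
move_arm:
  deltas:
    - [0, 0, 0, -1, 0, 0, 0]
    - [0, 0, 0, -1, 0, 0, 0]
    - [0, 0, 0, -1, 0, 0, 0]
    - [0, 0, 0, 0, 0, 0, 0]

```text
clock: 27.15
eef_pos: [0.509, -0.057, 0.0394]
tool_rot: [0.014, 1.0, -0.0, -0.0]
ft_force: [-1.3, 0.3, 0.9]
grip_width: 0.0002
grasp_force: 0.0
```

Emit:
move_arm:
  deltas:
    - [0, 0, 0, -1, 0, 0, 0]
    - [0, 0, 0, 0, 0, 0, 0]

```text
clock: 27.32
eef_pos: [0.5088, -0.057, 0.0403]
tool_rot: [0.014, 1.0, -0.0, -0.001]
ft_force: [1.1, 0.0, 0.1]
grip_width: 0.0
grasp_force: 0.0
```

Corner a is clicked: it releases at 39.4 mm. Over the heat sink to corner b.

Emit:
move_arm:
  deltas:
    - [0, 0, 0, -25, 0, 0, 0]
    - [0, 0, 0, -35, 0, 0, 0]
    - [0, 1, -20, 0, 0, 0, 0]
    - [0, 1, -30, 0, 0, 0, 0]
    - [0, 0.5, -28, 0, 0, 0, 0]
    - [0, 0, -10.5, 0, 0, 0, 0]
    - [0, 0, 0, 15, 0, 0, 0]
    - [0, 0, 0, 20, 0, 0, 0]
    - [0, 0, 0, 8, 0, 0, 0]
    - [0, 0, 0, 0, 0, 0, 0]

```text
clock: 28.15
eef_pos: [0.5017, -0.1446, 0.0551]
tool_rot: [0.014, 1.0, 0.0, -0.003]
ft_force: [-0.5, -0.1, 0.8]
grip_width: 0.0003
grasp_force: 0.0
```

Emit:
move_arm:
  deltas:
    - [0, 0, 0, 3, 0, 0, 0]
    - [0, 0, 0, 2, 0, 0, 0]
    - [0, 0, 0, 0, 0, 0, 0]

```text
clock: 28.4
eef_pos: [0.5043, -0.1452, 0.0529]
tool_rot: [0.014, 1.0, -0.0, -0.0]
ft_force: [0.4, -0.1, -0.0]
grip_width: 0.0002
grasp_force: 0.0
```

Emit:
move_arm:
  deltas:
    - [0, 0, 0, 1, 0, 0, 0]
    - [0, 0, 0, 1, 0, 0, 0]
    - [0, 0, 0, 0, 0, 0, 0]

```text
clock: 28.65
eef_pos: [0.5041, -0.1454, 0.0509]
tool_rot: [0.014, 1.0, -0.0, -0.0]
ft_force: [-0.7, -0.2, -0.7]
grip_width: -0.0002
grasp_force: 0.0
```

Emit:
move_arm:
  deltas:
    - [0, -2, 0, 1, 0, 0, 0]
    - [0, 0, 0, 1, 0, 0, 0]
    - [0, 0, 0, 1, 0, 0, 0]
    - [0, 0, 0, 0, 0, 0, 0]

```text
clock: 28.98
eef_pos: [0.5057, -0.1455, 0.0473]
tool_rot: [0.014, 1.0, -0.0, -0.001]
ft_force: [0.3, -0.1, -0.8]
grip_width: 0.0002
grasp_force: 0.0
```

Emit:
move_arm:
  deltas:
    - [0, 0, 0, 0.7, 0, 0, 0]
    - [0, 0, 0, 0.7, 0, 0, 0]
    - [0, 0, 0, 0, 0, 0, 0]

```text
clock: 29.23
eef_pos: [0.5057, -0.1455, 0.046]
tool_rot: [0.014, 1.0, -0.0, -0.001]
ft_force: [1.1, 0.2, 0.1]
grip_width: -0.0004
grasp_force: 0.0
```

Emit:
move_arm:
  deltas:
    - [0, 0, 0, 0.5, 0, 0, 0]
    - [0, 0, 0, 0.5, 0, 0, 0]
    - [0, 0, 0, 0, 0, 0, 0]

```text
clock: 29.48
eef_pos: [0.5058, -0.1455, 0.0451]
tool_rot: [0.014, 1.0, -0.0, -0.001]
ft_force: [-0.4, 0.0, 0.5]
grip_width: -0.0
grasp_force: 0.0
```

Emit:
move_arm:
  deltas:
    - [0, 0, 0, 0.5, 0, 0, 0]
    - [0, 0, 0, 0.5, 0, 0, 0]
    - [0, 0, 0, 0, 0, 0, 0]

```text
clock: 29.73
eef_pos: [0.5059, -0.1456, 0.0444]
tool_rot: [0.014, 1.0, -0.0, -0.0]
ft_force: [-0.9, 0.6, 1.4]
grip_width: -0.0005
grasp_force: 1.0
```

Emit:
move_arm:
  deltas:
    - [0, 0, 0, 0.5, 0, 0, 0]
    - [0, 0, 0, 0.5, 0, 0, 0]
    - [0, 0, 0, 0, 0, 0, 0]

```text
clock: 29.98
eef_pos: [0.5058, -0.1454, 0.043]
tool_rot: [0.014, 1.0, -0.0, -0.0]
ft_force: [0.0, -0.5, -0.1]
grip_width: 0.0002
grasp_force: 0.0
```

Emit:
move_arm:
  deltas:
    - [0, 0, 0, 0.5, 0, 0, 0]
    - [0, 0, 0, 0.5, 0, 0, 0]
    - [0, 0, 0, 0, 0, 0, 0]

```text
clock: 30.23
eef_pos: [0.5057, -0.1454, 0.0419]
tool_rot: [0.014, 1.0, -0.0, -0.001]
ft_force: [0.4, -0.0, -0.7]
grip_width: 0.0002
grasp_force: 0.0
```

Emit:
move_arm:
  deltas:
    - [0, 0, 0, 0.5, 0, 0, 0]
    - [0, 0, 0, 0.5, 0, 0, 0]
    - [0, 0, 0, 0, 0, 0, 0]

```text
clock: 30.48
eef_pos: [0.5059, -0.1455, 0.0413]
tool_rot: [0.014, 1.0, -0.0, -0.0]
ft_force: [-0.9, -0.7, 0.9]
grip_width: 0.0001
grasp_force: 0.5
```

Barbs passed easily on b, and the skirt begins at about 41.5 mm.

Emit:
move_arm:
  deltas:
    - [0, 0, 0, 0.5, 0, 0, 0]
    - [0, 0, 0, 0.5, 0, 0, 0]
    - [0, 0, 0, 0, 0, 0, 0]

```text
clock: 30.73
eef_pos: [0.5059, -0.1456, 0.0405]
tool_rot: [0.014, 1.0, -0.0, -0.0]
ft_force: [-2.1, -0.3, 4.7]
grip_width: -0.0002
grasp_force: 2.3
```

Emit:
move_arm:
  deltas:
    - [0, 0, 0, 0.5, 0, 0, 0]
    - [0, 0, 0, 0.5, 0, 0, 0]
    - [0, 0, 0, 0, 0, 0, 0]

```text
clock: 30.98
eef_pos: [0.5059, -0.1456, 0.0398]
tool_rot: [0.014, 1.0, -0.001, -0.0]
ft_force: [-2.9, 0.9, 7.0]
grip_width: 0.0002
grasp_force: 3.5
```

Emit:
move_arm:
  deltas:
    - [0, 0, 0, 0.5, 0, 0, 0]
    - [0, 0, 0, 0, 0, 0, 0]

```text
clock: 31.15
eef_pos: [0.5059, -0.1456, 0.0396]
tool_rot: [0.014, 1.0, -0.001, -0.0]
ft_force: [-2.1, 0.3, 8.5]
grip_width: 0.0003
grasp_force: 4.3
```

Emit:
move_arm:
  deltas:
    - [0, 0, 0, 0.5, 0, 0, 0]
    - [0, 0, 0, 0, 0, 0, 0]

```text
clock: 31.32
eef_pos: [0.5059, -0.1456, 0.0393]
tool_rot: [0.014, 1.0, -0.001, -0.0]
ft_force: [-3.6, 0.1, 10.4]
grip_width: 0.0002
grasp_force: 5.1
```

Emit:
move_arm:
  deltas:
    - [0, 0, 0, 0.5, 0, 0, 0]
    - [0, 0, 0, 0, 0, 0, 0]

```text
clock: 31.48
eef_pos: [0.5059, -0.1456, 0.0387]
tool_rot: [0.014, 1.0, -0.001, -0.0]
ft_force: [-2.3, 0.5, 10.1]
grip_width: -0.0
grasp_force: 4.8
```

Emit:
move_arm:
  deltas:
    - [0, 0, 0, 0.4, 0, 0, 0]
    - [0, 0, 0, 0, 0, 0, 0]

```text
clock: 31.65
eef_pos: [0.5059, -0.1456, 0.0387]
tool_rot: [0.014, 1.0, -0.001, -0.0]
ft_force: [-4.1, 1.0, 11.9]
grip_width: -0.0001
grasp_force: 5.9
```

Emit:
move_arm:
  deltas:
    - [0, 0, 0, 0.4, 0, 0, 0]
    - [0, 0, 0, 0, 0, 0, 0]

```text
clock: 31.82
eef_pos: [0.5059, -0.1456, 0.0386]
tool_rot: [0.014, 1.0, -0.001, -0.0]
ft_force: [-4.9, 1.7, 14.5]
grip_width: 0.0002
grasp_force: 7.1
```

Same click signature on b: dip, 0.6 mm jump, hard stop. Release and go to d.

Emit:
move_arm:
  deltas:
    - [0, 0, 0, -2, 0, 0, 0]
    - [0, 0, 0, -1.5, 0, 0, 0]
    - [0, 0, 0, 0, 0, 0, 0]

```text
clock: 32.07
eef_pos: [0.5061, -0.1455, 0.0404]
tool_rot: [0.014, 1.0, -0.0, -0.0]
ft_force: [-0.4, -0.3, -0.9]
grip_width: 0.0001
grasp_force: 0.0
```

Emit:
move_arm:
  deltas:
    - [0, 0, 0, -8, 0, 0, 0]
    - [0, -5, 0, -9, 0, 0, 0]
    - [0, -20, 0, 0, 0, 0, 0]
    - [0, -25, 0, 0, 0, 0, 0]
    - [0, -20, 0, 0, 0, 0, 0]
    - [0, -10, 0, 0, 0, 0, 0]
    - [0, 0, 0, 4, 0, 0, 0]
    - [0, 0, 0, 3, 0, 0, 0]
    - [0, 0, 0, 0, 0, 0, 0]
    - [0, 0, 0, 0, 0, 0, 0]

```text
clock: 32.9
eef_pos: [0.5841, -0.1476, 0.0496]
tool_rot: [0.014, 1.0, -0.0, -0.002]
ft_force: [0.0, -0.4, -0.5]
grip_width: 0.0005
grasp_force: 0.0
```

Emit:
move_arm:
  deltas:
    - [0, 0, 0, 1, 0, 0, 0]
    - [0, 0, 0, 1, 0, 0, 0]
    - [0, 0, 0, 1, 0, 0, 0]
    - [0, 0, 0, 0, 0, 0, 0]

```text
clock: 33.23
eef_pos: [0.5855, -0.1478, 0.0473]
tool_rot: [0.014, 1.0, -0.0, -0.001]
ft_force: [-0.5, 0.1, -1.1]
grip_width: 0.0001
grasp_force: 0.0
```

Emit:
move_arm:
  deltas:
    - [0, 0, 0, 0.7, 0, 0, 0]
    - [0, 0, 0, 0.7, 0, 0, 0]
    - [0, 0, 0, 0, 0, 0, 0]

```text
clock: 33.48
eef_pos: [0.5857, -0.1478, 0.0458]
tool_rot: [0.014, 1.0, -0.0, -0.001]
ft_force: [0.6, -0.2, -0.0]
grip_width: 0.0004
grasp_force: 0.0
```

Emit:
move_arm:
  deltas:
    - [0, 0, 0, 0.7, 0, 0, 0]
    - [0, 0, 0, 0.7, 0, 0, 0]
    - [0, 0, 0, 0, 0, 0, 0]

```text
clock: 33.73
eef_pos: [0.5857, -0.1477, 0.0443]
tool_rot: [0.014, 1.0, -0.0, -0.001]
ft_force: [-1.0, 0.5, 0.2]
grip_width: -0.0001
grasp_force: 0.0
```

Emit:
move_arm:
  deltas:
    - [0, 0, 0, 0.5, 0, 0, 0]
    - [0, 0, 0, 0.5, 0, 0, 0]
    - [0, 0, 0, 0, 0, 0, 0]

```text
clock: 33.98
eef_pos: [0.5858, -0.1478, 0.0434]
tool_rot: [0.014, 1.0, -0.0, -0.001]
ft_force: [-0.3, -0.2, -0.9]
grip_width: 0.0001
grasp_force: 0.0
```

Emit:
move_arm:
  deltas:
    - [0, 0, 0, 0.5, 0, 0, 0]
    - [0, 0, 0, 0.5, 0, 0, 0]
    - [0, 0, 0, 0, 0, 0, 0]

```text
clock: 34.23
eef_pos: [0.5857, -0.1478, 0.0424]
tool_rot: [0.014, 1.0, -0.0, -0.001]
ft_force: [0.7, -0.3, 0.6]
grip_width: 0.0001
grasp_force: 0.0
```

Emit:
move_arm:
  deltas:
    - [0, 0, 0, 0.5, 0, 0, 0]
    - [0, 0, 0, 0.5, 0, 0, 0]
    - [0, 0, 0, 0, 0, 0, 0]

```text
clock: 34.48
eef_pos: [0.5857, -0.1477, 0.0414]
tool_rot: [0.014, 1.0, -0.0, -0.001]
ft_force: [-0.0, -0.0, -0.2]
grip_width: -0.0001
grasp_force: 0.0
```

Emit:
move_arm:
  deltas:
    - [0, 0, 0, 0.5, 0, 0, 0]
    - [0, 0, 0, 0.5, 0, 0, 0]
    - [0, 0, 0, 0, 0, 0, 0]

```text
clock: 34.73
eef_pos: [0.5857, -0.1478, 0.0404]
tool_rot: [0.014, 1.0, -0.0, -0.001]
ft_force: [0.5, -0.3, -0.4]
grip_width: -0.0
grasp_force: 0.0
```

Emit:
move_arm:
  deltas:
    - [0, 0, 0, 0.5, 0, 0, 0]
    - [0, 0, 0, 0.5, 0, 0, 0]
    - [0, 0, 0, 0, 0, 0, 0]

```text
clock: 34.98
eef_pos: [0.5857, -0.1478, 0.0394]
tool_rot: [0.014, 1.0, -0.0, -0.001]
ft_force: [-0.6, 0.5, 0.5]
grip_width: -0.0003
grasp_force: 0.0
```

Emit:
move_arm:
  deltas:
    - [0, 0, 0, 0.5, 0, 0, 0]
    - [0, 0, 0, 0.5, 0, 0, 0]
    - [0, 0, 0, 0, 0, 0, 0]

```text
clock: 35.23
eef_pos: [0.5859, -0.1478, 0.0389]
tool_rot: [0.014, 1.0, -0.0, -0.0]
ft_force: [-1.0, 0.9, 2.3]
grip_width: 0.0002
grasp_force: 1.4
```

Emit:
move_arm:
  deltas:
    - [0, 0, 0, 0.5, 0, 0, 0]
    - [0, 0, 0, 0, 0, 0, 0]

```text
clock: 35.4
eef_pos: [0.5859, -0.1478, 0.0388]
tool_rot: [0.014, 1.0, -0.0, -0.0]
ft_force: [-3.2, 0.0, 5.4]
grip_width: 0.0002
grasp_force: 2.8
```

Corner d is already at home height, because three clicked corners fix the plane. I'll press it anyway to confirm.

Emit:
move_arm:
  deltas:
    - [0, 0, 0, 0.5, 0, 0, 0]
    - [0, 0, 0, 0.5, 0, 0, 0]
    - [0, 0, 0, 0, 0, 0, 0]

```text
clock: 35.65
eef_pos: [0.5859, -0.1478, 0.0388]
tool_rot: [0.014, 1.0, -0.0, -0.0]
ft_force: [-3.6, 1.0, 10.1]
grip_width: 0.0003
grasp_force: 5.1
```

Emit:
move_arm:
  deltas:
    - [0, 0, 0, 0.5, 0, 0, 0]
    - [0, 0, 0, 0, 0, 0, 0]

```text
clock: 35.82
eef_pos: [0.5859, -0.1478, 0.0387]
tool_rot: [0.014, 1.0, -0.001, 0.0]
ft_force: [-5.1, 1.1, 12.7]
grip_width: -0.0002
grasp_force: 6.3
```

Emit:
move_arm:
  deltas:
    - [0, 0, 0, 0.5, 0, 0, 0]
    - [0, 0, 0, 0, 0, 0, 0]

```text
clock: 35.98
eef_pos: [0.5859, -0.1478, 0.0386]
tool_rot: [0.014, 1.0, -0.001, 0.0]
ft_force: [-5.0, 1.5, 15.0]
grip_width: -0.0003
grasp_force: 7.3
```

Hard stop at once, so d is home. I'll lift away and probe c again as a check.

Emit:
move_arm:
  deltas:
    - [0, 0, 0, -2, 0, 0, 0]
    - [0, 0, 0, -4, 0, 0, 0]
    - [0, 0, 0, -25, 0, 0, 0]
    - [0, 0, 0, -35, 0, 0, 0]
    - [0, 0, 20, 0, 0, 0, 0]
    - [0, 0, 30, 0, 0, 0, 0]
    - [0, 0, 28, 0, 0, 0, 0]
    - [0, -1.5, 10, 0, 0, 0, 0]
    - [0, 0, 0, 20, 0, 0, 0]
    - [0, 0, 0, 20, 0, 0, 0]

```text
clock: 36.82
eef_pos: [0.5916, -0.059, 0.0628]
tool_rot: [0.013, 1.0, -0.001, 0.002]
ft_force: [0.3, -0.8, -1.2]
grip_width: 0.0004
grasp_force: 0.0
```

Emit:
move_arm:
  deltas:
    - [0, 0, 0, 10, 0, 0, 0]
    - [0, 0, 0, 5, 0, 0, 0]
    - [0, 0, 0, 0, 0, 0, 0]
    - [0, 0, 0, 0, 0, 0, 0]

```text
clock: 37.15
eef_pos: [0.59, -0.0603, 0.0471]
tool_rot: [0.015, 1.0, -0.0, -0.001]
ft_force: [0.5, 0.6, 0.5]
grip_width: 0.0001
grasp_force: 0.0
```

Emit:
move_arm:
  deltas:
    - [0, 1.5, 0, 2, 0, 0, 0]
    - [0, 0, 0, 2, 0, 0, 0]
    - [0, 0, 0, 2, 0, 0, 0]
    - [0, 0, 0, 0.5, 0, 0, 0]
    - [0, 0, 0, 0, 0, 0, 0]

```text
clock: 37.57
eef_pos: [0.5883, -0.0599, 0.0405]
tool_rot: [0.014, 1.0, -0.0, -0.0]
ft_force: [-0.2, -0.5, 0.2]
grip_width: -0.0002
grasp_force: 0.0
```

Emit:
move_arm:
  deltas:
    - [0, 0, 0, 0.5, 0, 0, 0]
    - [0, 0, 0, 0.5, 0, 0, 0]
    - [0, 0, 0, 0, 0, 0, 0]

```text
clock: 37.82
eef_pos: [0.5883, -0.0598, 0.0394]
tool_rot: [0.014, 1.0, -0.0, -0.001]
ft_force: [-0.4, 0.0, -0.2]
grip_width: -0.0004
grasp_force: 0.0
```

Emit:
move_arm:
  deltas:
    - [0, 0, 0, 0.5, 0, 0, 0]
    - [0, 0, 0, 0.5, 0, 0, 0]
    - [0, 0, 0, 0, 0, 0, 0]

```text
clock: 38.07
eef_pos: [0.5884, -0.0598, 0.0389]
tool_rot: [0.014, 1.0, -0.0, -0.0]
ft_force: [-0.9, 1.1, 3.8]
grip_width: 0.0001
grasp_force: 1.6
```

Emit:
move_arm:
  deltas:
    - [0, 0, 0, 0.5, 0, 0, 0]
    - [0, 0, 0, 0.5, 0, 0, 0]
    - [0, 0, 0, 0, 0, 0, 0]

```text
clock: 38.32
eef_pos: [0.5885, -0.0598, 0.0388]
tool_rot: [0.014, 1.0, -0.0, -0.0]
ft_force: [-3.3, -0.1, 8.5]
grip_width: 0.0001
grasp_force: 4.3
```

Corner c touches at 39.1 mm and is stiff, so all four corners are home. I'll retreat and take a last measurement.

Emit:
move_arm:
  deltas:
    - [0, 0, 0, -3, 0, 0, 0]
    - [0, 0, 0, -10, 0, 0, 0]
    - [0, 0, 0, -30, 0, 0, 0]
    - [0, 0, 0, -35, 0, 0, 0]
    - [0, 0, -20, -30, 0, 0, 0]
    - [0, 0, -23, -20, 0, 0, 0]
    - [0, 0, 0, 0, 0, 0, 0]
    - [0, 0, 0, 0, 0, 0, 0]
    - [0, 0, 0, 0, 0, 0, 0]
    - [0, 0, 0, 0, 0, 0, 0]

```text
clock: 39.15
eef_pos: [0.5861, -0.1019, 0.1638]
tool_rot: [0.014, 1.0, 0.0, -0.002]
ft_force: [0.1, 0.8, 0.4]
grip_width: -0.0
grasp_force: 0.0
```

```bash
python3 see.py w10 31
```

```text
t 39.15 tcp [ 586.1 -101.9  163.8] yaw 178.4 tilt [-0.24  0.  ] F [0.15 0.79 0.38] grip -0.0 0.0
board [ 548.1 -102.5] [110.5 149.9] -2.06
px [[375.5, 64.2], [260.7, 63.1], [366.2, 219.2], [267.9, 218.7]] holes [[485.5, -56.2], [482.3, -144.5], [613.9, -61.2], [611.0, -149.3]]
holes mid [ 548.2 -102.8] yaw -2.12 res [[-0.4, 0.2], [-0.3, -0.1], [0.2, 0.0], [0.5, -0.2]]
```

```bash
python3 -c "
from workcell import bot
print(bot.job_done())"
```

```text
the job is handed in; nothing more can be done
None
```

The board is down on all four snap posts, sockets towards the control panel, and I handed the job in at about 39 s. Corners a, b and c each gave a felt click; d was already at home height when I reached it and met a hard stop at once. The highest press was about 17 N, and the board was let go before I pressed.

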